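# Evening round of the ferments on the stove hearth

### The arm

A 6-joint arm with a two-finger parallel gripper is mounted at the origin on the work surface. World frame = base frame: x ahead of the robot, y to its left, z up, the work surface at z = 0. Lengths are in m, angles in rad, forces in N, time in s.
With the tool pointing down it reaches from about 0.275 to 0.75 m from the base axis. Payload 10.2 kg.
Tool frame: the origin (TCP) lies midway between the tips of the shut fingers; the grasp point (between the pads) lies 19 mm behind it (env.hold_point_z is the distance from the TCP to the grasp point, in m); x points along the fingers, z is the direction in which the jaws open and shut, and the axes are right-handed (so a half turn about x gives the same grasp; the last joint's range is limited). The gripper opens to 85 mm and grips with 20 to 120 N. Pads are 22 mm wide; open, the fingers measure 114 mm over their backs; the gripper's body (76 mm by 85 mm) begins 54 mm behind the grasp point. The pads swing forward as they close: fully open they stand 13 mm farther back than shut.
Start: joints at [-1.55, 0.313, 1.498, -0, 1.331, -0.223], TCP at [0.127, -0.509, 0.231] pointing down, gripper open.
Joint ranges: [-2.94, 2.94], [-0.97, 2.17], [0.19, 2.56], [-1.23, 4.37], [0.02, 3.11], [-2.88, 2.88]. Speed limits (rad/s): [2.39, 2.39, 3.01, 3.14, 3.14, 3.14].

### API

Orientations are given as a unit quaternion [x, y, z, w].
In Python, from bench import env, kinematics, monitor, eyes, job gives the robot as it stands. The module is installed in compiled form; this text tells all that it offers. Calls block until the motion is done:
- env.reach(position, orientation): joint-space move of the TCP to a pose.
- env.movel(position, velocity=0.15, frame=None, guard=None): straight line of the TCP; frame=None keeps the orientation; velocity is the mean speed in m/s. With guard (N) it stops when the force on the tool has changed by that much, and returns True; else False.
- env.set_joints(angles): joint-space move.
- env.release() and env.close_gripper(effort=None): open the fingers fully, or close them until they stop; effort is the grip in N (None keeps the last).
- env.hold(seconds).
- kinematics.ik(position, orientation): joint angles nearest the present ones, or None.
- monitor.sense(): the state.
- eyes.grab_frame(name): name is "side" or "top" or "wrist"; returns a dict with "frame" (480x640x3 uint8, red, green, blue), "mtx" (3x3 intrinsics, pixels), "view" (4x4, takes a point from world to camera coordinates). Camera axes: x right, y down, z forward; pixel columns grow to the right and rows downward; lengths in m; the calibration is good to about 2 mm. The wrist camera is an equidistant fisheye: a pixel r from the principal point sees the ray r / f radians off the axis. A picture is of the moment at which its call begins. There is no depth.
A pose or a line that the arm cannot do raises env.MotionError and nothing moves.
- job.hand_in(): hands the job in, once; it reports no verdict.
The state is a dict: "clock": time; "joints": joint angles; "qvel": joint speeds; "joint_efforts": joint torques, N m; "position": TCP position; "ee_rot": TCP orientation; "contact_force": force on the tool from outside, world axes, zero at the start; "ft_torque": the same for the moment, N m; "finger_gap": opening from 0.0 (shut) to 1.0 (fully open).
Only numpy, scipy, OpenCV 4.12 (cv2) and the standard library are available. Lean on these libraries where they do the work, as an engineer would, in place of code of your own. Each camera call takes 0.05 s, during which the arm holds its last target.

### The job

Give the ferments on the hearth their evening round: first unscrew the lid of each of the two jars to the end of its thread and leave both venting; meanwhile weigh down every crock by balancing one flat stone, flat side down, level and centred on the crown of its domed lid; when all the stones lie steady by themselves, screw both jar lids fully home again. A stone may be left over; leave the jars and crocks standing upright and the bottle, opener and drawer box where they are.

Things in the scene. Friction and masses are not known exactly. Their poses are not given: they have to be found in the camera images.
- crock_a: squat stoneware pickling crock with a smooth domed lid (one rigid piece, not to be lifted), 116 mm across at the lid, 78 mm high in all, about 1.2 kg, standing loose on the slate; the lid is a spherical cap of radius 87 mm, 22 mm high, with no knob, very slightly flattened (16 mm across) at the crown; origin at the centre of its foot, z up. Two or three crocks are present
- crock_a_crown (a point): topmost point of crock_a's domed lid, 78 mm above its foot
- crock_b: squat stoneware pickling crock with a smooth domed lid (one rigid piece, not to be lifted), 116 mm across at the lid, 78 mm high in all, about 1.2 kg, standing loose on the slate; the lid is a spherical cap of radius 87 mm, 22 mm high, with no knob, very slightly flattened (16 mm across) at the crown; origin at the centre of its foot, z up. Two or three crocks are present
- crock_b_crown (a point): topmost point of crock_b's domed lid, 78 mm above its foot
- crock_c: squat stoneware pickling crock with a smooth domed lid (one rigid piece, not to be lifted), 116 mm across at the lid, 78 mm high in all, about 1.2 kg, standing loose on the slate; the lid is a spherical cap of radius 87 mm, 22 mm high, with no knob, very slightly flattened (16 mm across) at the crown; origin at the centre of its foot, z up. Two or three crocks are present
- crock_c_crown (a point): topmost point of crock_c's domed lid, 78 mm above its foot
- stone_a: smooth flat grey beach stone, an oval slab 105 mm long (its x), 52 mm wide (its y), 28 mm thick (its z), about 320 g, with fully rounded edges, so that the flat faces are 24 mm wide, the same either way up; origin at its very centre
- stone_b: smooth flat grey beach stone, an oval slab 98 mm long (its x), 50 mm wide (its y), 26 mm thick (its z), about 260 g, with fully rounded edges, so that the flat faces are 24 mm wide, the same either way up; origin at its very centre
- stone_c: smooth flat grey beach stone, an oval slab 110 mm long (its x), 54 mm wide (its y), 30 mm thick (its z), about 370 g, with fully rounded edges, so that the flat faces are 24 mm wide, the same either way up; origin at its very centre
- jar_a: full squat clear jar with a twist lid, 84 mm across, 78 mm high with the lid, about 0.6 kg, standing loose on the slate (heavy enough to stay put while the lid turns); origin at the centre of its foot, x towards the small lug on its shoulder
- jar_a_lid_top (a point): centre of the top face of jar_a's twist lid, 78 mm above the slate: a ribbed aluminium disc 66 mm across and 18 mm high, on a jar 84 mm across whose flat shoulder lies 52 mm above the slate (8 mm below the lid's lower edge). The lid is captive: it turns but never comes off
- jar_a_lid (a joint): turn of jar_a's lid in rad: 0 = screwed fully home, grows counter-clockwise seen from above, 2.0 = the end of its thread. Turns against about 0.05 N m of friction and stays where it is left. The dark pointer on the lid lies over the small lug on the jar's shoulder when shut
- jar_b: full squat clear jar with a twist lid, 84 mm across, 78 mm high with the lid, about 0.6 kg, standing loose on the slate (heavy enough to stay put while the lid turns); origin at the centre of its foot, x towards the small lug on its shoulder
- jar_b_lid_top (a point): centre of the top face of jar_b's twist lid, 78 mm above the slate: a ribbed aluminium disc 66 mm across and 18 mm high, on a jar 84 mm across whose flat shoulder lies 52 mm above the slate (8 mm below the lid's lower edge). The lid is captive: it turns but never comes off
- jar_b_lid (a joint): turn of jar_b's lid in rad: 0 = screwed fully home, grows counter-clockwise seen from above, 2.0 = the end of its thread. Turns against about 0.05 N m of friction and stays where it is left. The dark pointer on the lid lies over the small lug on the jar's shoulder when shut
- bottle: bystander: amber glass bottle, 66 mm across, 210 mm high; origin at the centre of its foot
- opener: bystander: flat steel opener, about 140 mm long, 40 mm wide, 5 mm thick, lying flat; origin at the middle of its underside
- drawer_box: bystander, fixed: small white plastic box with two pull-out drawers, 130 x 170 x 120 mm high, at the left edge; origin under its centre

How it is judged:
By the outcome, as a careful person would: the job done as asked, in the order asked, and still so for the second after the job is handed in, with the robot touching nothing.
Of crock_a, crock_b, crock_c only 2 to 3 are there at a start; the rules pass over those that are not, and their reading is None.
At some moment in a run one of stone_a, stone_b, stone_c may be knocked a few centimetres aside while the robot is not near it.
Once in a run the grip may slacken for a moment while it holds something.
It also fails if it takes over 210 s, if anything falls off the work surface, if the arm or the gripper's body presses on something with over 40 N, if the wrist force passes 120 N, or if a joint passes its speed limit or range.

## Working session

There is one attempt and no reset: what is moved stays moved. The work goes in short steps, each a Python script; the robot and the scene stay as the last script left them, time stands still between calls to the robot, and variables do not carry over. Pictures are saved under pics/ and viewed, and the job is handed in when it is done.

```bash
ls; mkdir -p pics; python3 - <<'E'
from bench import env, kinematics, monitor, eyes, job
import cv2, numpy as np
np.set_printoptions(precision=4,suppress=True)
for n in ["top","side","wrist"]:
    f=eyes.grab_frame(n); cv2.imwrite(f"pics/{n}0.png",f["frame"][:,:,::-1]); print(n,f["mtx"],f["view"])
s=monitor.sense(); print(s); print(env.hold_point_z)
E
```

```text
pics
top [[478.8069   0.     313.4171]
 [  0.     478.8069 239.8879]
 [  0.       0.       1.    ]] [[ 0.0127 -0.9999  0.0019  0.1168]
 [-0.9821 -0.0128 -0.1881  0.6061]
 [ 0.1881  0.0005 -0.9821  1.2538]
 [ 0.      0.      0.      1.    ]]
side [[545.893    0.     322.0504]
 [  0.     545.893  232.609 ]
 [  0.       0.       1.    ]] [[-0.7243 -0.6892 -0.017   0.5121]
 [-0.4496  0.4909 -0.7462  0.2484]
 [ 0.5227 -0.5329 -0.6655  1.2992]
 [ 0.      0.      0.      1.    ]]
wrist [[371.6483   0.     321.653 ]
 [  0.     371.6483 241.3256]
 [  0.       0.       1.    ]] [[ 0.2418 -0.9703 -0.0016 -0.5251]
 [-0.9318 -0.2327  0.2786 -0.0364]
 [-0.2707 -0.0659 -0.9604  0.3788]
 [ 0.      0.      0.      1.    ]]
{'clock': 0.15, 'joints': array([-1.5504,  0.3133,  1.4982,  0.    ,  1.331 , -0.2234]), 'qvel': array([-0.0013, -0.0021, -0.0015, -0.0018, -0.0002, -0.0001]), 'joint_efforts': array([  0.0017, -41.237 , -25.9796,  -0.0001,   0.0032,  -0.    ]), 'position': array([ 0.1267, -0.5093,  0.2309]), 'ee_rot': array([ 0.4358,  0.5573, -0.4352,  0.5569]), 'contact_force': array([ 0.1026, -0.6352,  0.2541]), 'ft_torque': array([ 0.0238, -0.0052,  0.0022]), 'finger_gap': 1.003482106073196}
0.0187
```

View pics/top0.png

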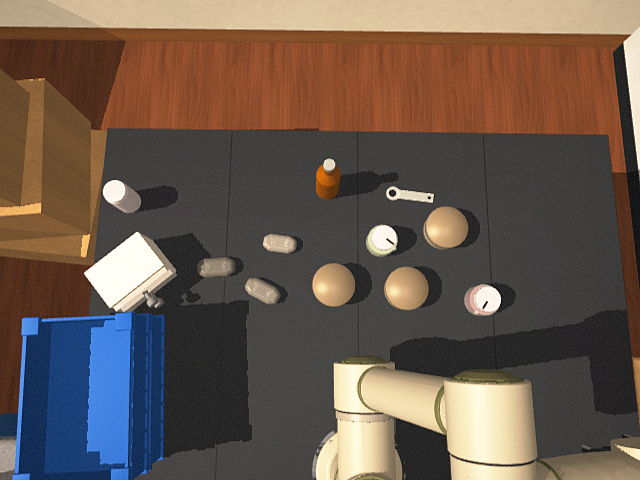

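View pics/side0.png

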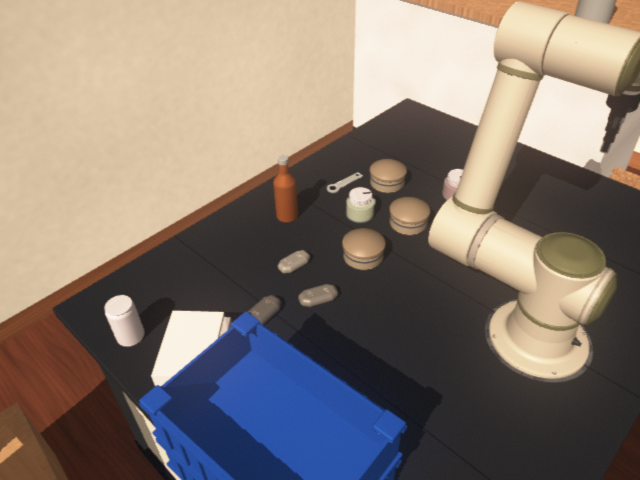

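View pics/wrist0.png

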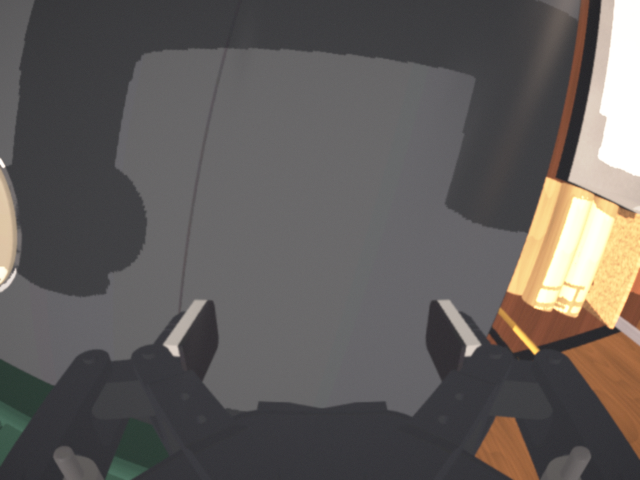

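The top view shows three crocks at about (446,227), (406,288) and (334,285). The jars are at (382,240) and (485,300), and the three stones at (280,243), (217,267) and (263,290). I'll enlarge these areas next.

```bash
python3 - <<'E'
import cv2
im=cv2.imread("pics/top0.png"); s=cv2.imread("pics/side0.png")
def crop(im,x0,y0,x1,y1,k,n): cv2.imwrite(f"pics/{n}.png",cv2.resize(im[y0:y1,x0:x1],None,fx=k,fy=k,interpolation=cv2.INTER_CUBIC))
crop(im,300,190,500,340,4,"c_right"); crop(im,185,220,315,315,6,"c_stones")
E
```

```text
(no output)
```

View pics/c_right.png

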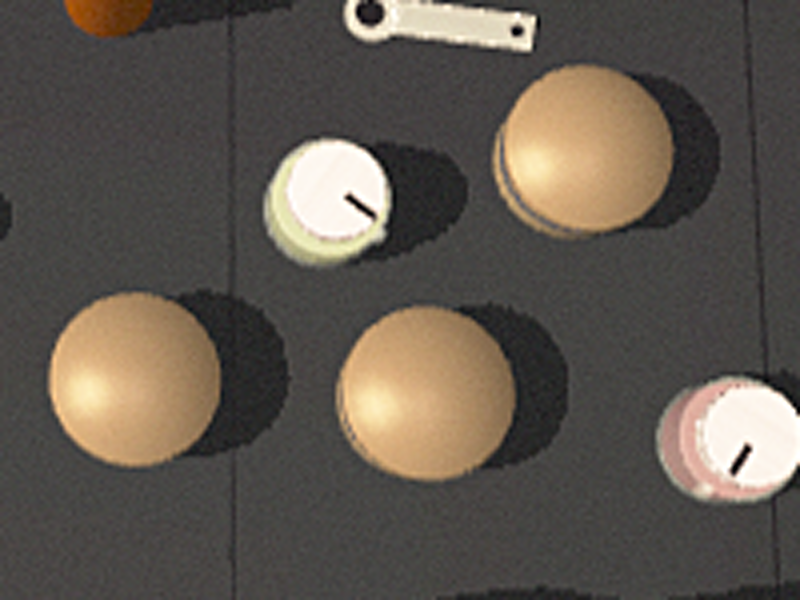

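View pics/c_stones.png

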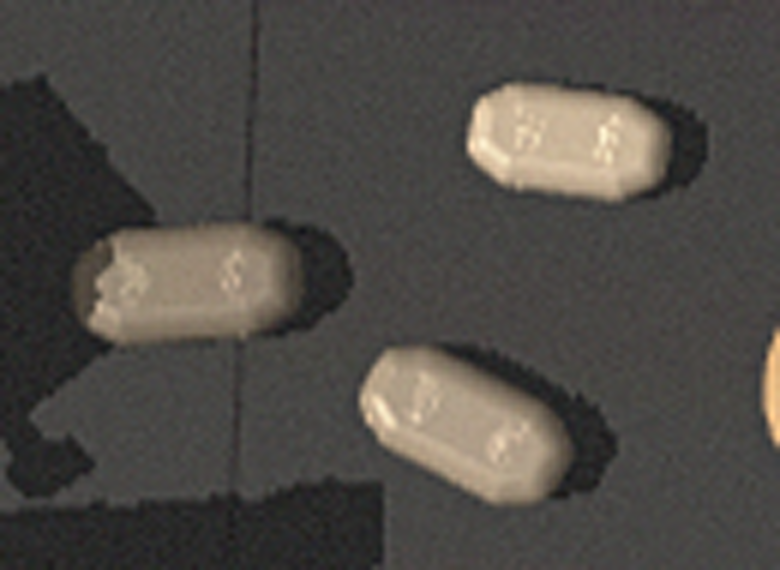

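```bash
cat > h.py <<'E'
from bench import env, kinematics, monitor, eyes, job
import cv2, numpy as np
from scipy.spatial.transform import Rotation as R
np.set_printoptions(precision=4,suppress=True)
def down(yaw):
    x=np.array([0,0,-1.]); z=np.array([np.cos(yaw),np.sin(yaw),0]); y=np.cross(z,x)
    return R.from_matrix(np.c_[x,y,z]).as_quat()
def px2w(f,uv,z,fish=False):
    K=f["mtx"];V=f["view"]; d=np.linalg.inv(K)@np.array([uv[0],uv[1],1.])
    if fish:
        r=np.hypot(d[0],d[1]); d=np.array([d[0]/r*np.sin(r),d[1]/r*np.sin(r),np.cos(r)]) if r>1e-9 else np.array([0,0,1.])
    Rm=V[:3,:3]; c=-Rm.T@V[:3,3]; w=Rm.T@d
    return c+w*(z-c[2])/w[2]
def w2px(f,p,fish=False):
    c=f["view"][:3,:3]@np.asarray(p)+f["view"][:3,3]
    if fish:
        r=np.hypot(c[0],c[1]); t=np.arctan2(r,c[2]); q=np.array([c[0]/r*t,c[1]/r*t,1])
    else: q=c/c[2]
    return (f["mtx"]@q)[:2]
def save(im,n,box=None,k=1):
    if box is not None: im=im[box[1]:box[3],box[0]:box[2]]
    cv2.imwrite(f"pics/{n}.png",cv2.resize(im[:,:,::-1],None,fx=k,fy=k,interpolation=cv2.INTER_CUBIC))
def blobs(im,mask,box,mina):
    m=np.zeros(mask.shape,np.uint8); x0,y0,x1,y1=box; m[y0:y1,x0:x1]=mask[y0:y1,x0:x1]
    m=cv2.morphologyEx(m*255,cv2.MORPH_OPEN,np.ones((2,2)))
    c,_=cv2.findContours(m,cv2.RETR_EXTERNAL,cv2.CHAIN_APPROX_NONE)
    return [q for q in c if cv2.contourArea(q)>mina]
E
python3 - <<'E'
from h import *
f=eyes.grab_frame("top"); im=f["frame"]; hsv=cv2.cvtColor(im,cv2.COLOR_RGB2HSV).astype(int)
H,S,V=hsv[...,0],hsv[...,1],hsv[...,2]
tan=(S>75)&(V>95)&(H<25)
for c in blobs(im,tan,(300,195,500,330),400):
    (u,v),r=cv2.minEnclosingCircle(c); print("crock",u,v,r,px2w(f,(u,v),.056), 'r exp',.058*478.8/1.12)
    e=cv2.fitEllipse(c);print("  ell",e[0],e[1],px2w(f,e[0],.056))
lid=(S<35)&(V>190)
for c in blobs(im,lid,(360,215,510,325),100):
    e=cv2.fitEllipse(c); (u,v),r=cv2.minEnclosingCircle(c); print("lid",e[0],e[1],px2w(f,e[0],.078),px2w(f,(u,v),.078))
st=(V>85)&(S>20)&(S<80)
for c in blobs(im,(V>82),(190,225,305,312),300):
    (u,v),wh,a=cv2.minAreaRect(c)
    p=px2w(f,(u,v),.013); b=cv2.boxPoints(((u,v),wh,a))
    bw=np.array([px2w(f,q,.013) for q in b]); e1,e2=bw[1]-bw[0],bw[2]-bw[1]
    L=e1 if np.linalg.norm(e1)>np.linalg.norm(e2) else e2
    print("stone",(u,v),wh,p,"dims",np.linalg.norm(e1),np.linalg.norm(e2),"yaw",np.degrees(np.arctan2(L[1],L[0])))
# lugs/pointers jar coords
for nm,ctr,tip in [("A lug",None,(300+382/4,190+235/4)),("B lug",None,(300+705/4,190+490/4))]: print(nm,px2w(f,tip,.055))
for nm,t,z in [("A ptr tip",(300+377/4,190+217/4),.078),("A ptr in",(300+346/4,190+196/4),.078),("B in",(300+750/4,190+447/4),.078),("B tip",(300+733/4,190+474/4),.078)]: print(nm,px2w(f,t,z))
print(R.from_quat(monitor.sense()["ee_rot"]).as_matrix())
E
```

```text
crock 407.0 289.0 22.203702926635742 [ 0.4736 -0.1288  0.056 ] r exp 24.794999999999998
  ell (407.0617370605469, 289.1307373046875) (42.43784713745117, 43.402748107910156) [ 0.4733 -0.1289  0.056 ]
crock 334.0 285.4756164550781 21.89301109313965 [0.4806 0.0676 0.056 ] r exp 24.794999999999998
  ell (334.14471435546875, 285.51727294921875) (42.048858642578125, 42.814151763916016) [0.4804 0.0672 0.056 ]
crock 446.8486328125 228.07798767089844 21.716602325439453 [ 0.6427 -0.2427  0.056 ] r exp 24.794999999999998
  ell (447.4119567871094, 227.72315979003906) (40.05221939086914, 42.256874084472656) [ 0.6438 -0.2442  0.056 ]
lid (488.86383056640625, 299.03387451171875) (22.141891479492188, 25.475730895996094) [ 0.448  -0.3395  0.078 ] [ 0.4464 -0.3368  0.078 ]
lid (384.021240234375, 237.8210906982422) (22.24220085144043, 23.176055908203125) [ 0.6088 -0.0658  0.078 ] [ 0.6076 -0.0674  0.078 ]
stone (262.6000061035156, 291.79998779296875) (35.7770881652832, 18.782970428466797) [0.4645 0.2638 0.013 ] dims 0.051767547863357494 0.10032547937729137 yaw -115.64114243610068
stone (216.94410705566406, 267.7735290527344) (19.17412567138672, 32.90279769897461) [0.53   0.3938 0.013 ] dims 0.0921959024086811 0.05428172937824911 yaw -84.79456058385824
stone (280.0899963378906, 244.36997985839844) (33.37544631958008, 17.960512161254883) [0.5989 0.2187 0.013 ] dims 0.05156259207803747 0.0948958020890988 yaw -97.52683278131408
A lug [ 0.5833 -0.1001  0.055 ]
B lug [ 0.4134 -0.3123  0.055 ]
A ptr tip [ 0.5915 -0.093   0.078 ]
A ptr in [ 0.6056 -0.0724  0.078 ]
B in [ 0.4408 -0.3355  0.078 ]
B tip [ 0.4231 -0.3234  0.078 ]
[[-0.      0.9704  0.2413]
 [ 0.0008  0.2413 -0.9704]
 [-1.      0.0002 -0.0007]]
```

```bash
python3 - <<'E'
from h import *
for n,p in [("A",(.608,-.066)),("B",(.447,-.339))]:
    for yd in range(-180,180,30):
        q=kinematics.ik(np.array([p[0],p[1],.15]),down(np.radians(yd)))
        print(n,yd,q)
E
```

```text
A -180 [-0.2995  0.5701  1.33   -0.      1.2414  2.8421]
A -150 [-0.2995  0.5701  1.33   -0.      1.2414  2.3185]
A -120 [-0.2995  0.5701  1.33   -0.      1.2414  1.7949]
A -90 [-0.2995  0.5701  1.33   -0.      1.2414  1.2713]
A -60 [-0.2995  0.5701  1.33    0.      1.2414  0.7477]
A -30 [-0.2995  0.5701  1.33   -0.      1.2414  0.2241]
A 0 [-0.2995  0.5701  1.33   -0.      1.2414 -0.2995]
A 30 [-0.2995  0.5701  1.33   -0.      1.2414 -0.8231]
A 60 [-0.2995  0.5701  1.33    0.      1.2414 -1.3467]
A 90 [-0.2995  0.5701  1.33   -0.      1.2414 -1.8703]
A 120 [-0.2995  0.5701  1.33   -0.      1.2414 -2.3939]
A 150 None
B -180 [-0.8577  0.4645  1.4996 -0.      1.1774  2.2839]
B -150 [-0.8577  0.4645  1.4996 -0.      1.1774  1.7603]
B -120 [-0.8577  0.4645  1.4996 -0.      1.1774  1.2367]
B -90 [-0.8577  0.4645  1.4996 -0.      1.1774  0.7131]
B -60 [-0.8577  0.4645  1.4996  0.      1.1774  0.1895]
B -30 [-0.8577  0.4645  1.4996 -0.      1.1774 -0.3341]
B 0 [-0.8577  0.4645  1.4996 -0.      1.1774 -0.8577]
B 30 [-0.8577  0.4645  1.4996 -0.      1.1774 -1.3813]
B 60 [-0.8577  0.4645  1.4996  0.      1.1774 -1.9049]
B 90 [-0.8577  0.4645  1.4996 -0.      1.1774 -2.4285]
B 120 None
B 150 [-0.8577  0.4645  1.4996 -0.      1.1774  2.8075]
```

```bash
python3 - <<'E'
from h import *
t0=monitor.sense()["clock"]
q=kinematics.ik(np.array([.447,-.339,.18]),down(0)); 
yaw=-q[0]*-1-1.05  # q6 = q1 - yaw
env.reach(np.array([.447,-.339,.18]),down(yaw))
s=monitor.sense(); print(s["clock"]-t0,s["joints"],s["position"])
f=eyes.grab_frame("wrist"); save(f["frame"],"wB",None,1); np.savez("wB.npz",**f)
print(w2px(f,(.447,-.339,.078),True), -f["view"][:3,:3].T@f["view"][:3,3])
E
```

```text
1.375 [-0.859   0.4343  1.462  -0.0002  1.2451  1.0491] [ 0.4466 -0.3396  0.1801]
[319.7487 241.246 ] [ 0.5135 -0.3637  0.3224]
```

View pics/wB.png

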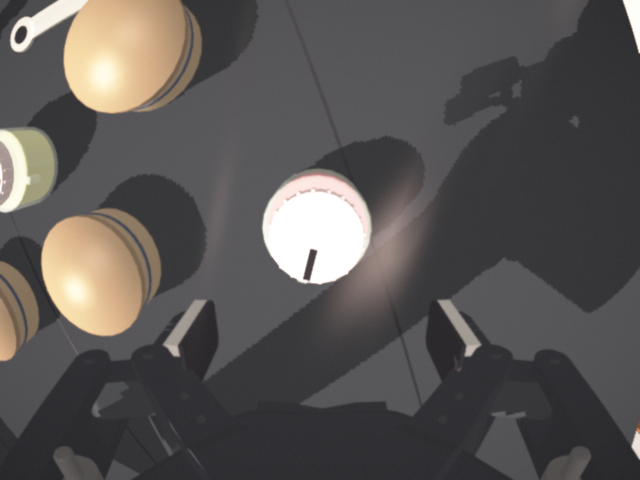

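The wrist picture has the jar B lid as a white disc centred near (318,236), with its pointer at (310,265). I'll fit the centre and then grasp and turn it.

```bash
cat >> h.py <<'E'
def lid_fit(f,guess):
    im=f["frame"]; hsv=cv2.cvtColor(im,cv2.COLOR_RGB2HSV).astype(int)
    m=((hsv[...,1]<25)&(hsv[...,2]>200))
    u,v=w2px(f,guess,True).astype(int)
    cs=blobs(im,m,(max(u-80,0),max(v-80,0),u+80,v+80),500)
    c=max(cs,key=cv2.contourArea); h=cv2.convexHull(c); P=[]
    for q in h[:,0]: P.append(px2w(f,q,.078,True)[:2])
    P=np.array(P); A=np.c_[2*P,np.ones(len(P))]; s=np.linalg.lstsq(A,(P**2).sum(1),rcond=None)[0]
    r=np.sqrt(s[2]+s[0]**2+s[1]**2)
    return s[:2],r
def twist(c,q6s,dq,z,effort):
    """grasp lid at c with joint6=q6s, turn joint 6 by dq, release, rise"""
    q1=kinematics.ik(np.array([c[0],c[1],.15]),down(0))[0]
    yaw=q1-q6s
    env.reach(np.array([c[0],c[1],.13]),down(yaw))
    hit=env.movel(np.array([c[0],c[1],z]),velocity=.08,guard=8)
    if hit: print("GUARD HIT",monitor.sense()["position"]); return False
    env.close_gripper(effort); s=monitor.sense(); print("gap",s["finger_gap"],"F",s["contact_force"],"pos",s["position"])
    j=s["joints"].copy(); n=4
    for i in range(1,n+1):
        k=j.copy(); k[5]=j[5]+dq*i/n; env.set_joints(k)
        s=monitor.sense(); print(s["clock"],s["finger_gap"],s["joints"][5]-j[5],"T",s["ft_torque"],"F",s["contact_force"])
    return True
E
python3 - <<'E'
from h import *
f=dict(np.load("wB.npz")); c,r=lid_fit(f,(.447,-.339,.078)); print(c,r)
if abs(r-.033)<.003:
    twist(c,1.05,-1.0,.048,25)
    f=eyes.grab_frame("wrist"); save(f["frame"],"wB2")
E
```

```text
[ 0.4527 -0.3388] 0.0365865242325091
```

```bash
python3 - <<'E'
from h import *
f=dict(np.load("wB.npz"))
save(f["frame"],"wBc",(255,160,380,295),5)
E
```

```text
(no output)
```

View pics/wBc.png

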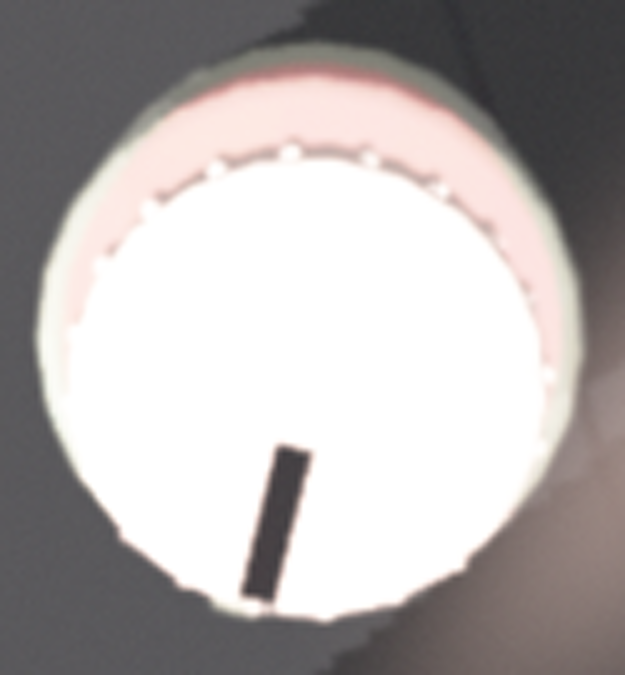

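```bash
python3 - <<'E'
from h import *
f=dict(np.load("wB.npz"))
c=px2w(f,(255+307/5,160+387/5),.078,True)[:2]; print(c)
for uv in [(68,387),(545,387),(307,157),(307,617)]: print(np.linalg.norm(px2w(f,(255+uv[0]/5,160+uv[1]/5),.078,True)[:2]-c))
twist(c,1.05,-1.0,.048,25)
f=eyes.grab_frame("wrist"); save(f["frame"],"wB2")
E
```

```text
[ 0.4503 -0.3377]
0.03288886560813787
0.03262871225403794
0.03168268981220894
0.03396314104324139
gap 0.7621111872795739 F [-0.3063  2.0631  5.9546] pos [ 0.4506 -0.3377  0.0487]
3.7917 0.7639165470245609 -0.24623208416433684 T [ 0.4883 -0.1321  0.0825] F [0.5214 2.5403 1.4691]
4.1417 0.7619859222384952 -0.49402337941110763 T [ 0.9709 -0.0871  0.0344] F [0.7023 5.7828 2.9499]
4.4917 0.7610231825006589 -0.7447830372565563 T [0.9836 0.0817 0.0937] F [-0.1383  5.8688  3.1038]
4.8417 0.761109601931525 -0.9951135425834966 T [0.9437 0.2837 0.0661] F [-0.5528  5.4119  3.8673]
```

View pics/wB2.png

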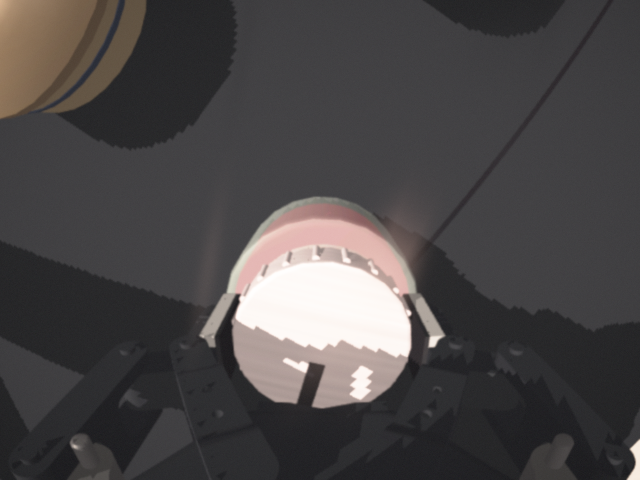

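The pads hold the lid squarely, the pointer at (312,383) turns with the gripper, and the reaction moment is about 0.07 N m. I'll continue to the end of the thread.

```bash
python3 - <<'E'
from h import *
j=monitor.sense()["joints"].copy()
for d in [.25,.5,.75,.95,1.0,1.03,1.06]:
    k=j.copy(); k[5]-=d; env.set_joints(k); s=monitor.sense(); print(s["clock"],s["joints"][5]-1.05,s["ft_torque"],s["contact_force"],s["finger_gap"])
env.release(); p=monitor.sense()["position"]; env.movel(np.array([p[0],p[1],.18]),velocity=.15)
f=eyes.grab_frame("wrist"); save(f["frame"],"wB3"); save(f["frame"],"wB3c",(240,150,400,310),4); np.savez("wB3.npz",**f)
E
```

```text
5.2333 -1.2400034153083552 [0.7726 0.3228 0.0473] [-1.4327  5.6159  4.1749] 0.7615074843600884
5.5833 -1.4902652236057823 [0.7181 0.5792 0.0392] [-3.378   4.9138  5.341 ] 0.7651919804653466
5.9333 -1.740538032938081 [0.5845 0.79   0.0758] [-4.5208  3.4658  5.0301] 0.7637239611502904
6.2417 -1.9406198260038163 [0.3927 0.7893 0.0496] [-4.7132  3.0765  3.7382] 0.7647450006899332
6.4917 -1.9907823797688162 [0.3517 0.8981 0.0231] [-4.8043  2.3218  4.3981] 0.7615055013040406
6.7417 -2.021519384780859 [0.2858 0.9343 0.0404] [-4.1945  1.062   4.2759] 0.7588952312612008
6.9917 -2.0525305052609415 [-0.0053  0.9385  0.0007] [-5.3026 -0.2659  3.5084] 0.7624739524658891
```

View pics/wB3c.png

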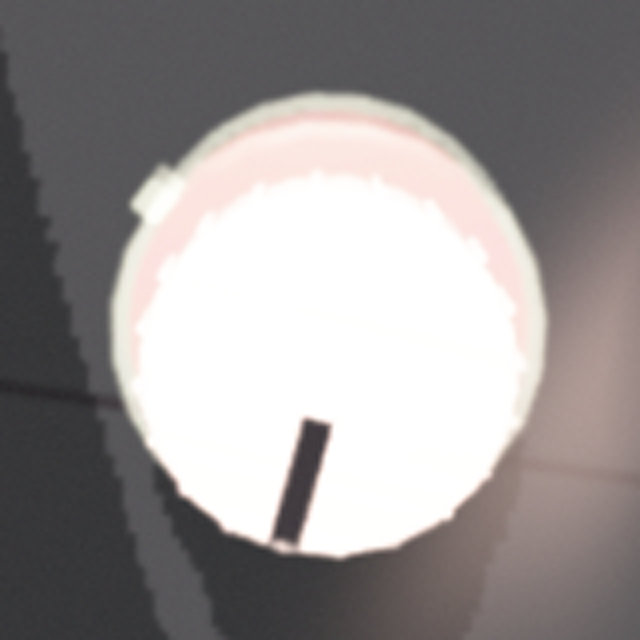

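```bash
cat >> h.py <<'E'
def ptr(f,box0,k,cen,p1,p2,lug,fish=True):
    g=lambda q,z: px2w(f,(box0[0]+q[0]/k,box0[1]+q[1]/k),z,fish)[:2]
    c=g(cen,.078); a=g(p2,.078)-g(p1,.078); l=g(lug,.055)-c; a2=g(p2,.078)-c
    ang=lambda v: np.arctan2(v[1],v[0])
    w=lambda x:(x+np.pi)%(2*np.pi)-np.pi
    print("centre",c,"lug r",np.hypot(*l),"turn(by line)",w(ang(a)-ang(l)),"turn(by tip)",w(ang(a2)-ang(l)))
E
python3 - <<'E'
from h import *
f=dict(np.load("wB3.npz")); ptr(f,(240,150),4,(331,364),(316,420),(287,543),(160,195))
E
```

```text
centre [ 0.4509 -0.3369] lug r 0.04017645655823522 turn(by line) 2.0335080312847325 turn(by tip) 2.0246932408367764
```

The lug is at crop (160,195) and the pointer tip at (287,543), which puts the lid at 2.0 rad: jar B is open. On to jar A.

```bash
python3 - <<'E'
from h import *
q1=kinematics.ik(np.array([.608,-.066,.18]),down(0))[0]
env.reach(np.array([.608,-.066,.18]),down(q1-1.05))
f=eyes.grab_frame("wrist"); save(f["frame"],"wA"); save(f["frame"],"wAc",(240,150,400,310),4); np.savez("wA.npz",**f)
f=eyes.grab_frame("top"); save(f["frame"],"top1")
print(monitor.sense()["clock"])
E
```

```text
10.2917
```

View pics/wAc.png

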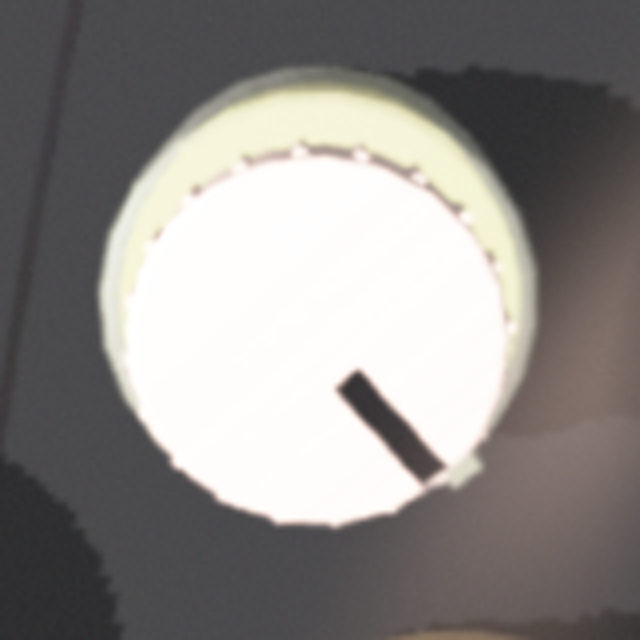

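View pics/wA.png

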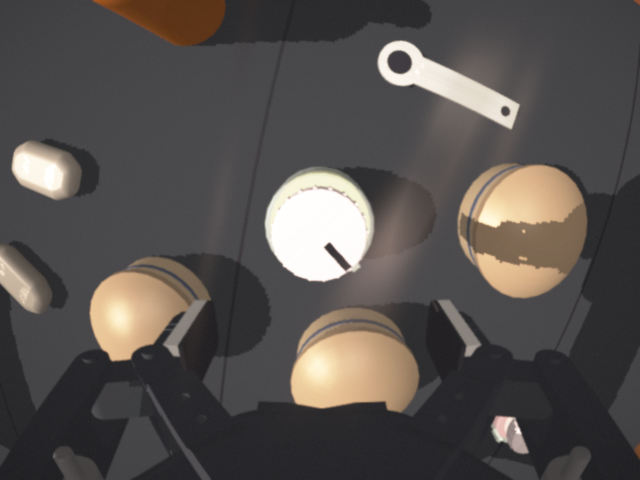

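Jar A's lid is centred at crop (317,340). Its pointer tip (432,475) lies over the lug (463,470), so it is shut. I'll grasp it and turn the full 2 rad.

```bash
python3 - <<'E'
from h import *
f=dict(np.load("wA.npz"))
ptr(f,(240,150),4,(317,340),(353,385),(432,475),(463,470))
c=px2w(f,(240+317/4,150+340/4),.078,True)[:2]; print(c)
if twist(c,1.05,-2.0,.048,25):
    j=monitor.sense()["joints"].copy()
    for d in [.03,.06]:
        k=j.copy(); k[5]-=d; env.set_joints(k); s=monitor.sense(); print(s["joints"][5]-1.05,s["ft_torque"],s["finger_gap"])
    env.release(); p=monitor.sense()["position"]; env.movel(np.array([p[0],p[1],.18]),velocity=.15)
    f=eyes.grab_frame("wrist"); save(f["frame"],"wA2"); save(f["frame"],"wA2c",(240,150,400,310),4); np.savez("wA2.npz",**f)
E
```

```text
centre [ 0.6119 -0.0645] lug r 0.04245918696232619 turn(by line) -0.012267282127114587 turn(by tip) -0.02667556956186523
[ 0.6119 -0.0645]
gap 0.7614417427229873 F [-2.1388  1.9729  4.5391] pos [ 0.6121 -0.0643  0.0486]
12.6417 0.7640061465880255 -0.49705082526253785 T [0.6222 0.4731 0.1064] F [-3.3703  3.845   4.7048]
13.1917 0.7618419399750727 -0.9954237047418232 T [0.4908 0.7904 0.048 ] F [-4.314   2.804   5.4713]
13.7417 0.7612389330245668 -1.4953456376973606 T [0.1878 0.7975 0.0405] F [-4.2794  2.4046  4.6097]
14.2917 0.7597038852043176 -1.9936557254097438 T [-0.3528  0.8263  0.0181] F [-5.3981 -1.2413  3.5352]
-2.0194623797816855 [ 0.1084  0.6049 -0.0811] 0.7642371235279235
-2.051506089108045 [0.0116 0.606  0.0477] 0.7672004690117428
```

View pics/wA2c.png

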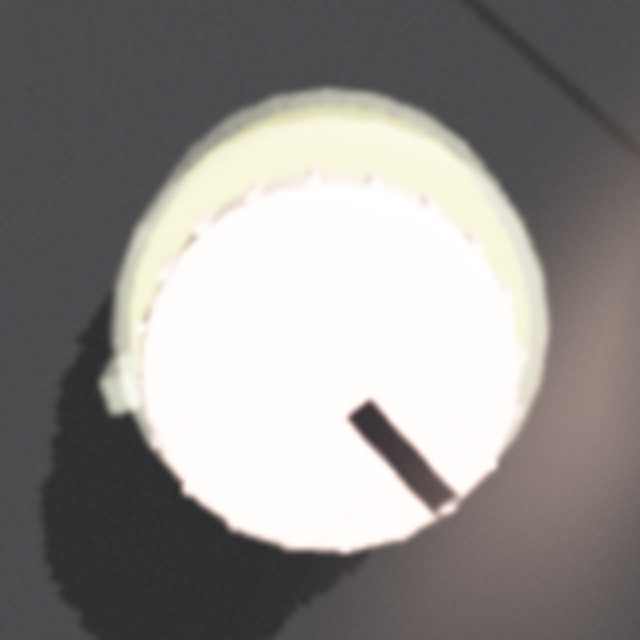

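View pics/wA2.png

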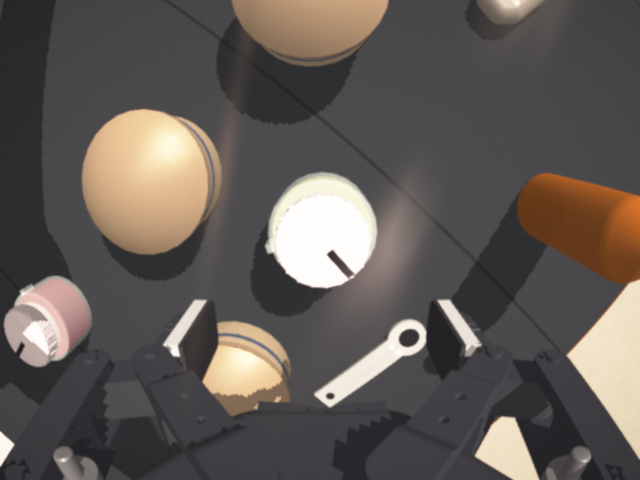

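```bash
python3 - <<'E'
from h import *
f=dict(np.load("wA2.npz")); ptr(f,(240,150),4,(333,365),(360,410),(440,505),(120,390))
for n,p in [("1",(.483,.069)),("2",(.476,-.127)),("3",(.646,-.242))]:
    q1=kinematics.ik(np.array([*p,.2]),down(0))[0]
    env.reach(np.array([*p,.2]),down(q1+(.0)))
    f=eyes.grab_frame("wrist"); save(f["frame"],"wC"+n); save(f["frame"],"wC%sc"%n,(220,140,420,320),4); np.savez("wC%s.npz"%n,**f)
    print(w2px(f,(*p,.056),True), monitor.sense()["clock"])
E
```

```text
centre [ 0.6123 -0.0646] lug r 0.04173369634596052 turn(by line) 1.9694838848783824 turn(by tip) 1.9241433586755923
[320.8046 225.415 ] 17.2083
[321.4599 226.8139] 18.0583
[322.1631 227.329 ] 18.9417
```

View pics/wC1c.png

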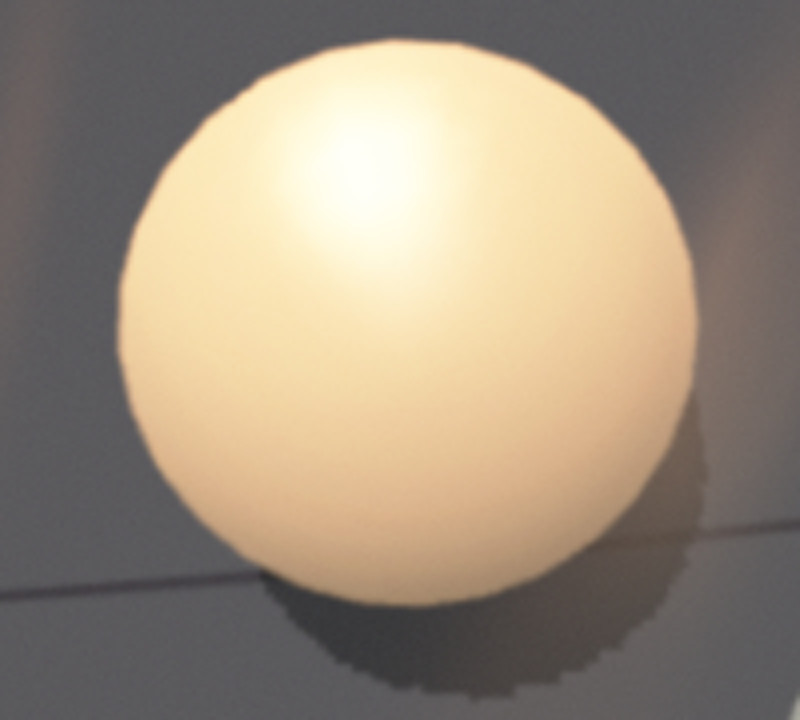

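View pics/wC2c.png

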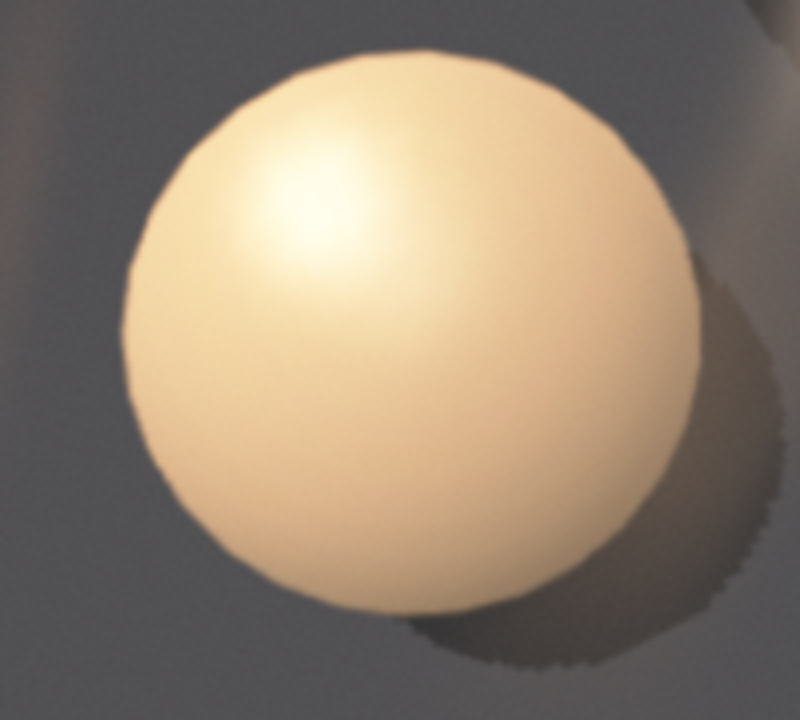

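View pics/wC3c.png

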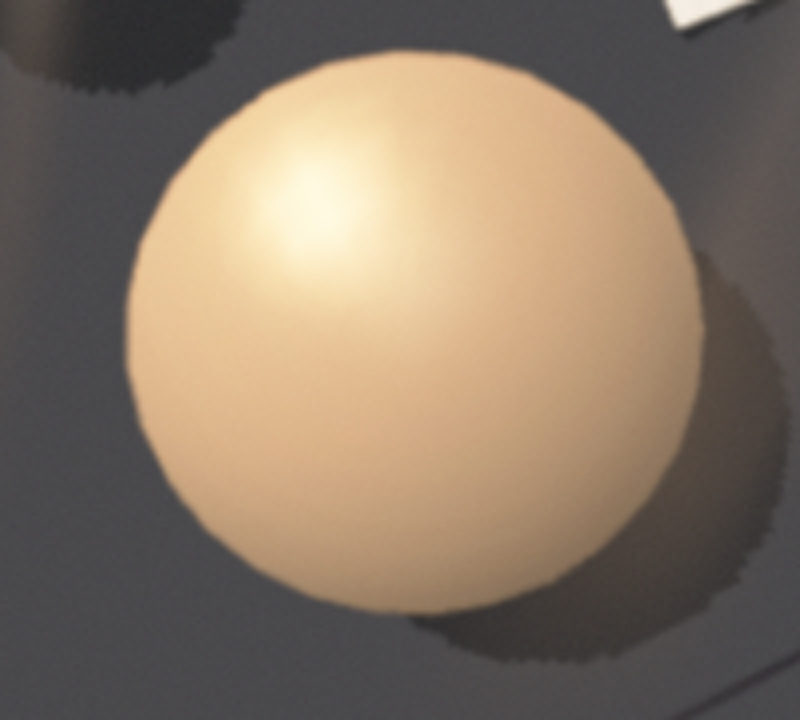

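```bash
python3 - <<'E'
from h import *
from scipy.optimize import least_squares
def crock(n):
    f=dict(np.load(f"wC{n}.npz")); im=f["frame"].astype(int)
    m=(im[...,0]-im[...,2]>22)&(im[...,0]>110)
    cs=blobs(im,m,(225,140,420,310),3000); h=cv2.convexHull(max(cs,key=cv2.contourArea))[:,0]
    P=np.array([px2w(f,q,.056,True)[:2] for q in h])
    r=least_squares(lambda p:np.hypot(*(P-p[:2]).T)-p[2],[*P.mean(0),.058],loss="soft_l1",f_scale=.0005)
    print(n,r.x,"res",np.abs(r.fun).max(), len(h))
    g=lambda u,v:px2w(f,(220+u/4,140+v/4),.056,True)[:2]
    e={1:(118,697,39,606),2:(123,700,50,615),3:(127,703,51,613)}[n]
    cx=(e[0]+e[1])/2; cy=(e[2]+e[3])/2
    print("  manual",(g(e[0],cy)+g(e[1],cy))/2,(g(cx,e[2])+g(cx,e[3]))/2, np.linalg.norm(g(e[0],cy)-g(e[1],cy))/2,np.linalg.norm(g(cx,e[2])-g(cx,e[3]))/2)
for n in (1,2,3): crock(n)
ang=lambda v: np.degrees(np.arctan2(v[1],v[0]))
for n,pts in [("wA",((317,340),(353,385),(432,475),(463,470))),("wA2",((333,365),(360,410),(440,505),(120,390)))]:
    f=dict(np.load(n+".npz")); g=lambda q,z: px2w(f,(240+q[0]/4,150+q[1]/4),z,True)[:2]
    c=g(pts[0],.078); print(n,"ptr",ang(g(pts[2],.078)-c),"line",ang(g(pts[2],.078)-g(pts[1],.078)),"lug",ang(g(pts[3],.053)-c))
f=dict(np.load("wA2.npz")); save(f["frame"],"wA2lug",(255,195,355,295),7)
E
```

```text
1 [0.485  0.0698 0.0587] res 0.0116699606872196 47
  manual [0.4842 0.073 ] [0.484  0.0702] 0.05787797342509081 0.05829264725082955
2 [ 0.4774 -0.1278  0.0584] res 0.0004578444684037314 52
  manual [ 0.4785 -0.1247] [ 0.4772 -0.1272] 0.057780266804032566 0.05827249363726949
3 [ 0.6475 -0.2423  0.0582] res 0.00029728420074374984 53
  manual [ 0.649  -0.2394] [ 0.6476 -0.2419] 0.05772375345447747 0.057999635020545906
wA ptr -127.91758072163611 line -127.09204666161352 lug -126.83519523918149
wA2 ptr -13.033207809454142 line -10.435387017131982 lug -122.5867162160932
```

View pics/wA2lug.png

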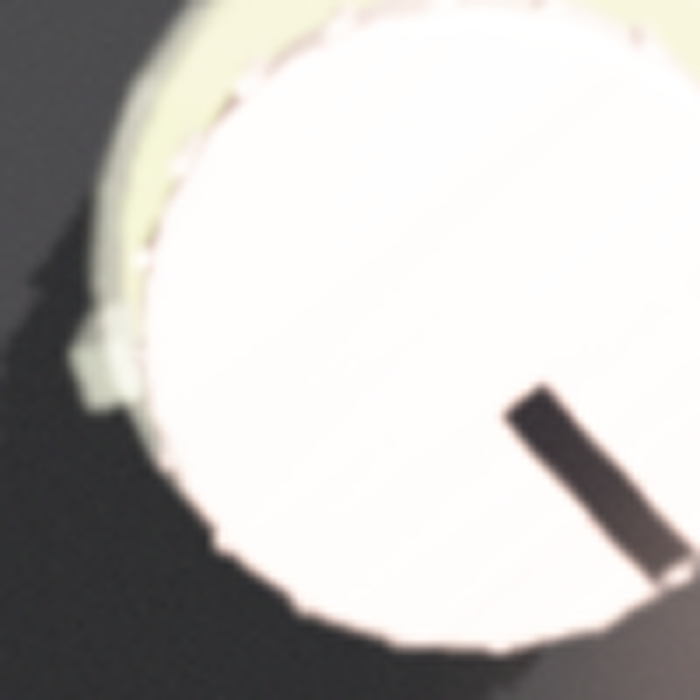

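View pics/wC1.png

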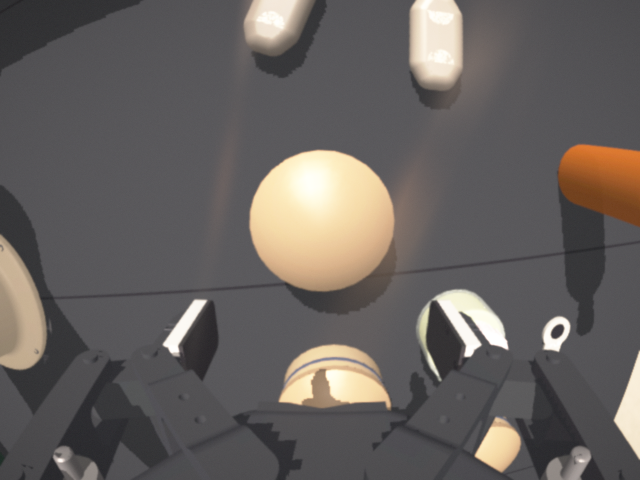

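```bash
python3 - <<'E'
from h import *
c=(.6121,-.0645)
q1=kinematics.ik(np.array([*c,.15]),down(0))[0]
env.reach(np.array([*c,.2]),down(q1+.95))
if twist(c,-.95,-.15,.048,25):
    env.release(); p=monitor.sense()["position"]; env.movel(np.array([p[0],p[1],.18]),velocity=.2)
    f=eyes.grab_frame("wrist"); save(f["frame"],"wA3c",(255,175,385,305),6); np.savez("wA3.npz",**f)
p=(.602,.221)
q1=kinematics.ik(np.array([*p,.2]),down(0))[0]
env.reach(np.array([p[0],p[1],.25]),down(q1))
env.movel(np.array([p[0],p[1],.18]),velocity=.2)
f=eyes.grab_frame("wrist"); save(f["frame"],"wS1"); np.savez("wS1.npz",**f); print(monitor.sense()["clock"])
f=eyes.grab_frame("top"); save(f["frame"],"top2",(180,180,520,330),2)
E
```

```text
gap 0.7616098803784263 F [-2.5665 -0.5598  4.2815] pos [ 0.6122 -0.0647  0.0487]
21.9667 0.760663493879502 -0.036674742785954395 T [-0.115   0.3294  0.0122] F [-2.3671  0.5185  2.6377]
22.2167 0.7637143714181316 -0.07361644565743752 T [-0.0551  0.2287  0.0411] F [-1.2807  0.2864  1.8691]
22.4667 0.7633013037943122 -0.11086977549238819 T [-0.0211  0.0791  0.0152] F [-0.2791  1.2998  1.1163]
22.7167 0.7607857473129884 -0.14826312349237414 T [-0.0131 -0.0106  0.0928] F [0.5067 0.2438 2.9274]
25.6
```

View pics/wA3c.png

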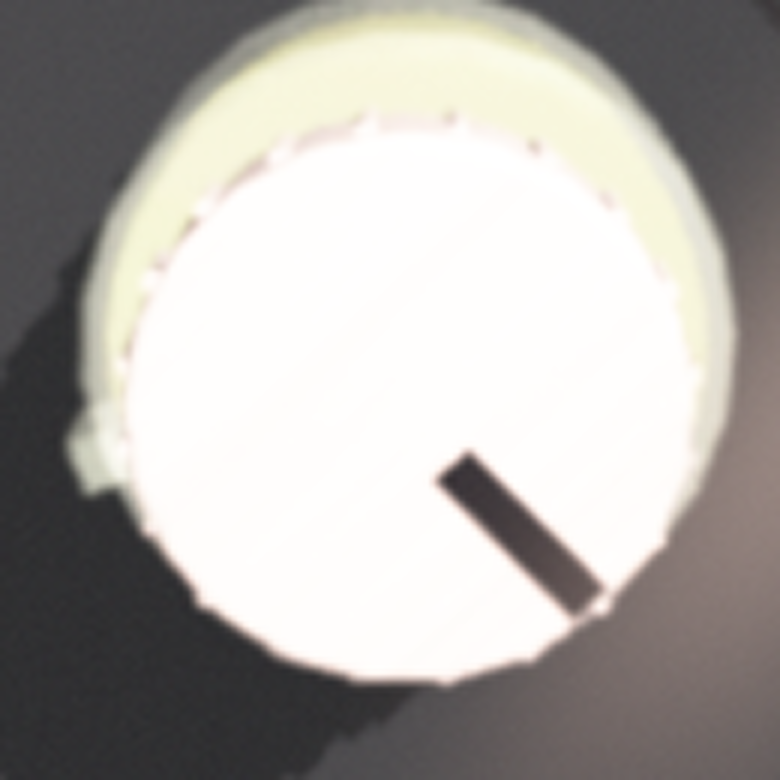

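View pics/wS1.png

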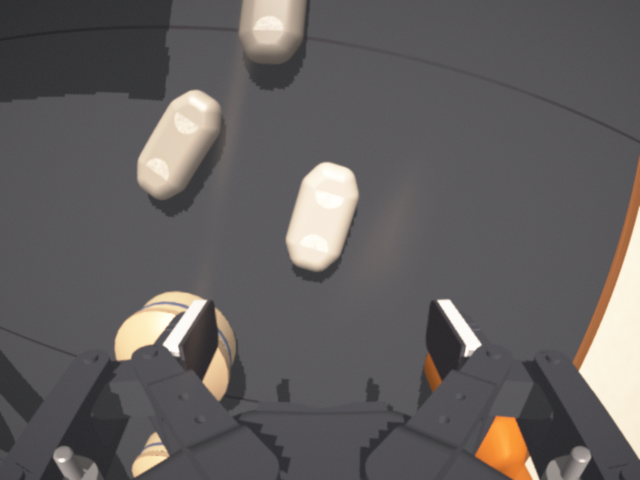

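View pics/top2.png

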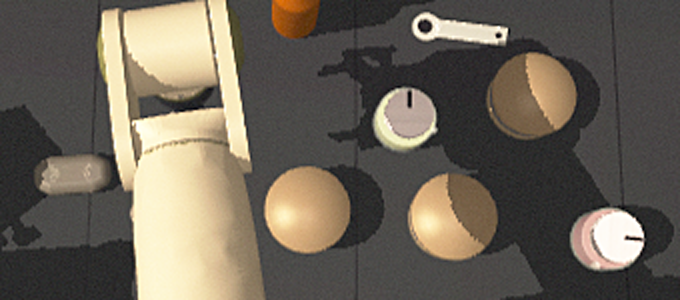

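Jar A's pointer is still at the end of its thread. Stone 1 is centred near (323,217) in the wrist view and has not been moved.

```bash
cat >> h.py <<'E'
def stone_fit(f,guess,zmid=.014,fish=True,half=95,thr=115):
    im=f["frame"]; g=cv2.cvtColor(im,cv2.COLOR_RGB2GRAY).astype(int)
    u,v=w2px(f,(guess[0],guess[1],zmid),fish).astype(int)
    cs=blobs(im,g>thr,(max(u-half,0),max(v-half,0),u+half,v+half),500)
    c=min(cs,key=lambda q:np.hypot(*(q[:,0].mean(0)-[u,v])))
    P=np.array([px2w(f,q,zmid,fish)[:2] for q in c[:,0]])
    (x,y),wh,a=cv2.minAreaRect((P*1000).astype(np.float32))
    yaw=np.radians(a) if wh[0]>wh[1] else np.radians(a+90)
    yaw=(yaw+np.pi/2)%np.pi-np.pi/2
    return np.array([x,y])/1000,sorted(wh),yaw
E
python3 - <<'E'
from h import *
f=dict(np.load("wA3.npz")); ptr(f,(255,175),6,(413,402),(453,468),(588,603),(97,455))
f=dict(np.load("wS1.npz")); c,wh,y=stone_fit(f,(.602,.221)); print(c,wh,np.degrees(y))
E
```

```text
centre [ 0.6127 -0.0641] lug r 0.04193136117648735 turn(by line) 2.0033311437672303 turn(by tip) 1.9367505382994965
[0.6029 0.2213] [50.44462585449219, 95.82703399658203] 82.71746826171875
```

```bash
cat >> h.py <<'E'
def pick(c,yaw_st,zt=.002,effort=45):
    q1=kinematics.ik(np.array([c[0],c[1],.2]),down(0))[0]
    best=min([yaw_st+np.pi/2,yaw_st-np.pi/2],key=lambda y:abs((q1-y+np.pi)%(2*np.pi)-np.pi))
    best=(best+np.pi)%(2*np.pi)-np.pi
    env.reach(np.array([c[0],c[1],.10]),down(best))
    hit=env.movel(np.array([c[0],c[1],zt]),velocity=.08,guard=10)
    print("hit",hit,monitor.sense()["position"])
    if hit: return None
    env.close_gripper(effort); s=monitor.sense(); print("gap",s["finger_gap"],s["contact_force"])
    env.movel(np.array([c[0],c[1],.06]),velocity=.06)
    env.movel(np.array([c[0],c[1],.28]),velocity=.25)
    s=monitor.sense(); print("gap",s["finger_gap"],s["contact_force"],"q6",s["joints"][5],s["clock"])
    return s["position"][2]
E
python3 - <<'E'
from h import *
f=dict(np.load("wS1.npz")); c,wh,y=stone_fit(f,(.602,.221))
pick(c,y)
p=(.6477,-.242); q1=kinematics.ik(np.array([*p,.28]),down(0))[0]; q6=monitor.sense()["joints"][5]
env.reach(np.array([*p,.28]),down(q1-q6))
env.movel(np.array([*p,.15]),velocity=.2)
f=eyes.grab_frame("wrist"); save(f["frame"],"wP1"); s=monitor.sense(); print(s["finger_gap"],s["contact_force"],s["clock"])
E
```

```text
hit False [0.6032 0.2214 0.0026]
gap 0.5622423217547643 [-1.6847 -0.3325  4.6694]
gap 0.5683594424454596 [-0.0978 -0.333  -2.934 ] q6 0.2967688494676149 30.025
0.5634981317333062 [ 0.1507  0.0532 -2.365 ] 32.575
```

View pics/wP1.png

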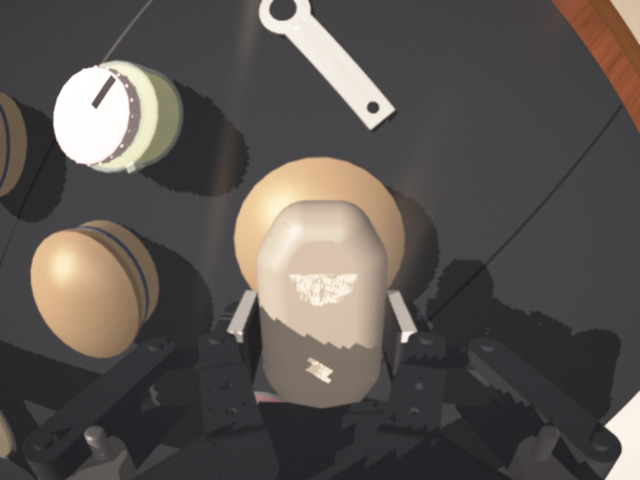

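```bash
cat >> h.py <<'E'
def draw_held(L,zoff,name):
    """overlay expected outline of the held stone at its mid height"""
    f=eyes.grab_frame("wrist"); s=monitor.sense(); Rm=R.from_quat(s["ee_rot"]).as_matrix(); im=f["frame"].copy()
    for e in (-1,1):
        for dz in (-.013,0,.013):
            p=s["position"]+Rm[:,1]*e*L/2*(1 if dz==0 else .75)+np.array([0,0,zoff+dz]); u=w2px(f,p,True)
            cv2.circle(im,tuple(int(round(q)) for q in u),3,(255,0,0) if dz==0 else (0,0,255),1); print(e,dz,u)
    save(im,name,(190,140,450,430),2); return f
E
python3 - <<'E'
from h import *
draw_held(.098,.0104,"wP1b")
E
```

```text
-1 -0.013 [320.408  373.2084]
-1 0 [320.4381 409.9344]
-1 0.013 [320.4076 409.0988]
1 -0.013 [320.2823 221.5728]
1 0 [320.2455 196.579 ]
1 0.013 [320.2229 239.2568]
```

View pics/wP1b.png

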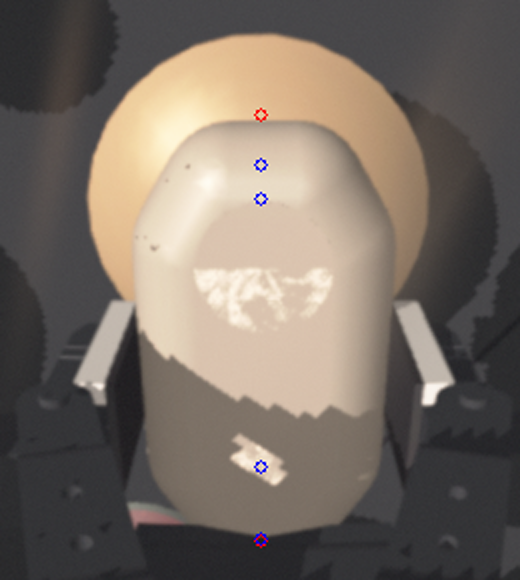

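The held stone is level and centred in the jaws: its outline ends match the prediction within 2–3 px. I'll place it on crock 3.

```bash
cat >> h.py <<'E'
def place(p,zt=.0026,name="x"):
    env.movel(np.array([*p,.100]),velocity=.12)
    env.hold(.3); s0=monitor.sense()
    hit=env.movel(np.array([*p,.078+zt-.004]),velocity=.012,guard=3)
    s=monitor.sense(); print("hit",hit,s["position"],s["contact_force"]-s0["contact_force"],s["finger_gap"])
    env.hold(.3); env.release(); env.hold(.3)
    env.movel(np.array([*p,.16]),velocity=.1); env.movel(np.array([*p,.22]),velocity=.2)
    f=eyes.grab_frame("wrist"); save(f["frame"],name); np.savez(name+".npz",**f); print(monitor.sense()["clock"])
E
python3 - <<'E'
from h import *
place((.6477,-.242),name="wQ1")
E
```

```text
hit True [ 0.6477 -0.242   0.0802] [-1.5092  0.5871  6.9584] 0.568151015254142
37.4833
```

View pics/wQ1.png

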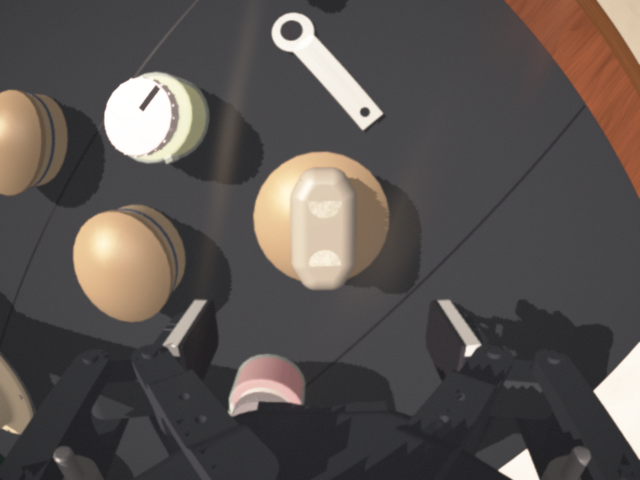

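The stone rests on crock 3, spanning (323,168) to (323,290). I'll check that it is centred and go on to stone 2.

```bash
python3 - <<'E'
from h import *
f=dict(np.load("wQ1.npz"))
print("exp ends", [w2px(f,np.array([.6477,-.242,.091])+e*.049*f["view"][1,:3]/np.linalg.norm(f["view"][1,:2])*[1,1,0],True) for e in (-1,1)])
p=(.468,.266)
q1=kinematics.ik(np.array([*p,.2]),down(0))[0]
env.reach(np.array([p[0],p[1],.24]),down(q1))
env.movel(np.array([p[0],p[1],.18]),velocity=.2)
f=eyes.grab_frame("wrist"); save(f["frame"],"wS2"); np.savez("wS2.npz",**f)
print(stone_fit(f,p),monitor.sense()["clock"])
f=eyes.grab_frame("side"); save(f["frame"],"side2",(320,130,480,270),5)
E
```

```text
exp ends [array([321.5019, 165.594 ]), array([321.6299, 290.5587])]
(array([0.4944, 0.2494]), [128.7450408935547, 136.0318603515625], np.float64(-1.217111223485288)) 39.9333
```

View pics/wS2.png

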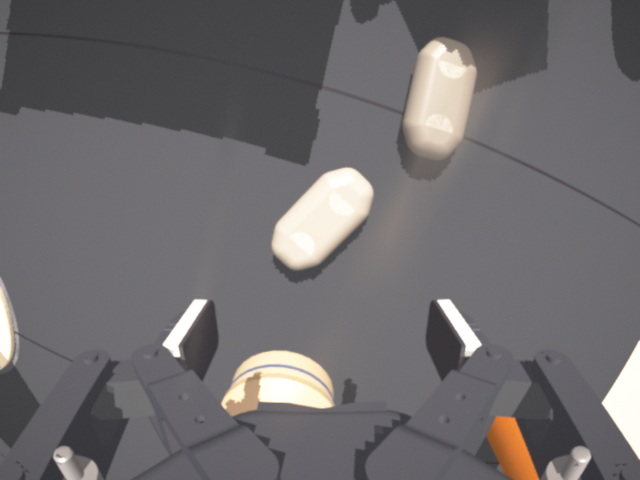

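View pics/side2.png

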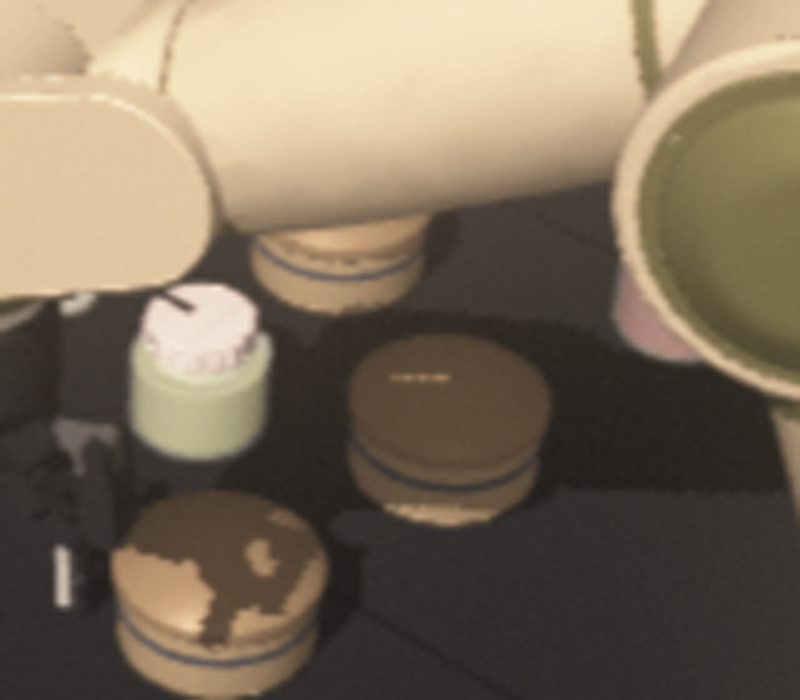

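Stone 2 is unmoved at (323,219). My automatic fit merged it with other pixels, so I'll use a stricter threshold.

```bash
python3 - <<'E'
from h import *
f=dict(np.load("wS2.npz"))
for t in (110,130,150): print(stone_fit(f,(.468,.266),half=65,thr=t))
g=lambda u,v:px2w(f,(u,v),.014,True)[:2]
print("manual axis",(g(360,176)-g(290,262)), np.linalg.norm(g(360,173)-g(288,263)))
E
```

```text
(array([0.4689, 0.2645]), [115.10559844970703, 117.12923431396484], np.float64(0.29861219696828756))
(array([0.469 , 0.2656]), [52.68962097167969, 102.85928344726562], np.float64(1.1036019049249037))
(array([0.4689, 0.2657]), [51.55081558227539, 101.68605041503906], np.float64(1.1060831721125304))
manual axis [0.035 0.09 ] 0.10042347259973683
```

```bash
python3 - <<'E'
from h import *
pick((.469,.2657),1.105)
p=(.4776,-.127); q1=kinematics.ik(np.array([*p,.28]),down(0))[0]; q6=monitor.sense()["joints"][5]
env.reach(np.array([*p,.28]),down(q1-q6))
env.movel(np.array([*p,.15]),velocity=.2)
s=monitor.sense(); print(s["finger_gap"],s["contact_force"],s["clock"])
draw_held(.105,.0114,"wP2b")
E
```

```text
hit False [0.4693 0.2658 0.0025]
gap 0.5892079500015226 [-2.6219 -0.8931  6.0133]
gap 0.5861410811492819 [ 0.6964  0.4448 -2.9076] q6 0.7637972204748156 44.6833
0.5899247390692963 [ 0.5938 -0.7273 -3.4879] 46.9417
-1 -0.013 [320.5979 379.3134]
-1 0 [320.5808 417.2601]
-1 0.013 [320.5082 415.7819]
1 -0.013 [320.5161 216.1814]
1 0 [320.4409 187.7908]
1 0.013 [320.3538 233.008 ]
```

View pics/wP2b.png

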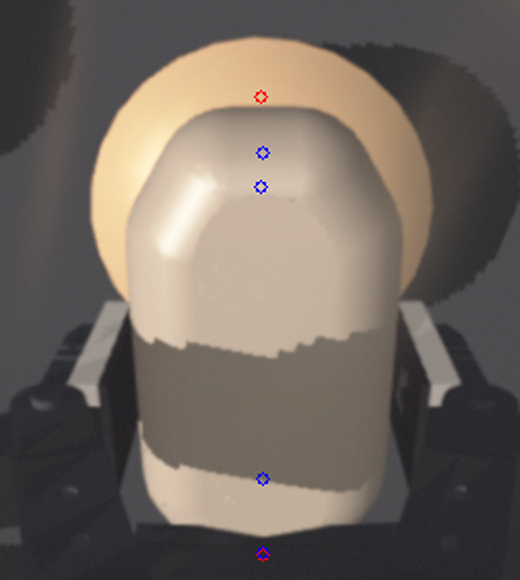

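```bash
python3 - <<'E'
from h import *
place((.4776,-.127),name="wQ2")
p=(.533,.396)
q1=kinematics.ik(np.array([*p,.2]),down(0))[0]
env.reach(np.array([p[0],p[1],.22]),down(q1))
f=eyes.grab_frame("wrist"); save(f["frame"],"wS3"); np.savez("wS3.npz",**f)
for t in (100,120,140): print(stone_fit(f,p,half=65,thr=t))
print(monitor.sense()["clock"])
E
```

```text
hit True [ 0.4776 -0.127   0.0801] [0.0389 0.838  8.311 ] 0.5864308165564767
51.8333
(array([0.5329, 0.3944]), [50.329036712646484, 93.36537170410156], np.float64(-1.4950593793115408))
(array([0.5314, 0.3954]), [44.244083404541016, 88.7357177734375], np.float64(-1.5152845980849579))Traceback (most recent call last):
  File "<stdin>", line 7, in <module>
  File "h.py", line 61, in stone_fit
    c=min(cs,key=lambda q:np.hypot(*(q[:,0].mean(0)-[u,v])))
ValueError: min() iterable argument is empty
```

View pics/wQ2.png

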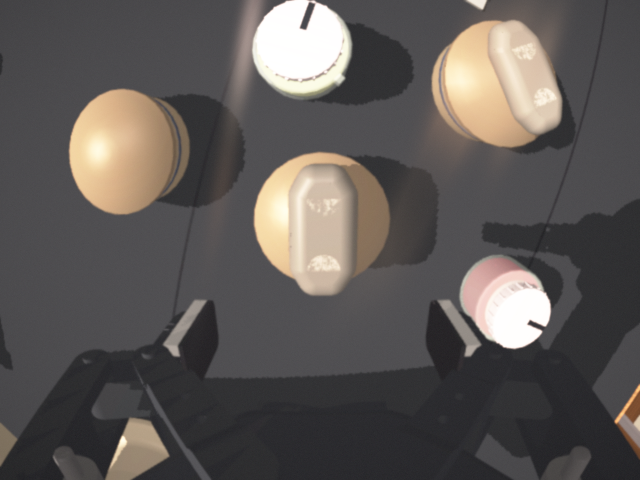

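View pics/wS3.png

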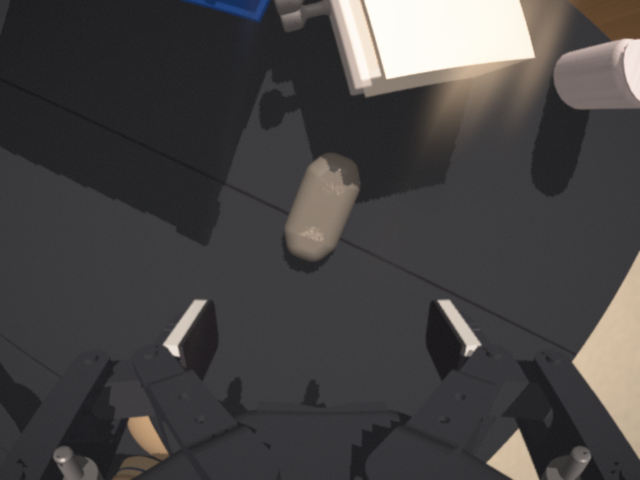

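Crock 2's stone lies straight, from (322,165) to (322,295). Stone 3 is at about (322,207), partly shaded, so I'll enlarge it for a manual reading.

```bash
python3 - <<'E'
from h import *
f=dict(np.load("wS3.npz")); im=f["frame"].astype(float); im=np.clip(im*1.5,0,255).astype(np.uint8)
save(im,"wS3c",(265,140,385,275),5)
E
```

```text
(no output)
```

View pics/wS3c.png

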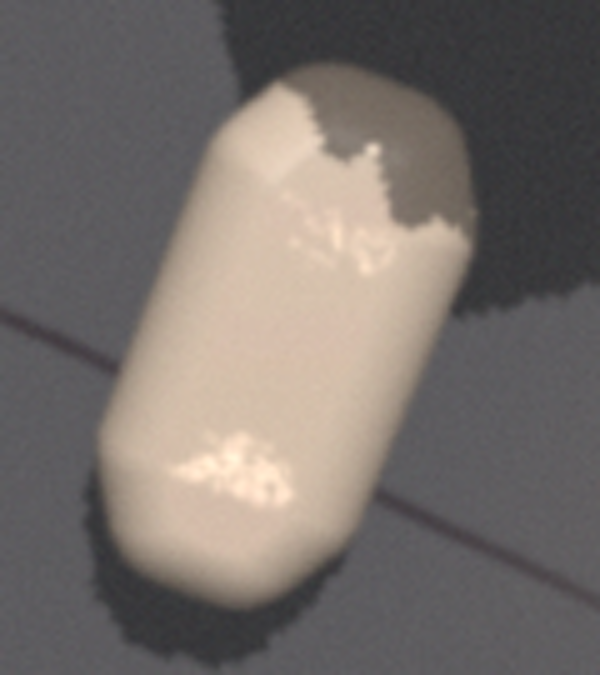

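```bash
python3 - <<'E'
from h import *
f=dict(np.load("wS3.npz"))
pts=[(100,440),(215,140),(285,80),(335,63),(385,75),(440,110),(465,150),(475,230),(355,525),(240,607),(165,580),(120,530)]
P=np.array([px2w(f,(265+u/5,140+v/5),.015,True)[:2] for u,v in pts])
(x,y),wh,a=cv2.minAreaRect((P*1000).astype(np.float32)); yaw=np.radians(a) if wh[0]>wh[1] else np.radians(a+90)
print(x,y,wh,np.degrees(yaw))
g=lambda u,v:px2w(f,(265+u/5,140+v/5),.015,True)[:2]
for d in (g(215,140)-g(100,440),g(475,230)-g(355,525)): print(np.degrees(np.arctan2(d[1],d[0])))
pick((x/1000,y/1000),yaw)
p=(.4847,.0703); q1=kinematics.ik(np.array([*p,.28]),down(0))[0]; q6=monitor.sense()["joints"][5]
env.reach(np.array([*p,.28]),down(q1-q6))
env.movel(np.array([*p,.15]),velocity=.2)
s=monitor.sense(); print(s["finger_gap"],s["contact_force"],s["clock"])
draw_held(.110,.0124,"wP3b")
E
```

```text
532.4953002929688 397.3908996582031 (52.3169059753418, 107.10771179199219) 95.5591516494751
94.98618370909979
95.55913180914204
hit False [0.5328 0.3976 0.0026]
gap 0.6146536787174838 [-1.8935 -0.6526  4.3768]
gap 0.6122625195826582 [-0.3886  0.0591 -4.2165] q6 0.3681462168134574 58.2667
0.6146543683240556 [ 1.042   0.3269 -3.4741] 60.3167
-1 -0.013 [321.043  383.0949]
-1 0 [321.053  421.9782]
-1 0.013 [321.0479 420.009 ]
1 -0.013 [321.0389 211.141 ]
1 0 [321.0429 180.1147]
1 0.013 [321.0253 227.1539]
```

View pics/wP3b.png

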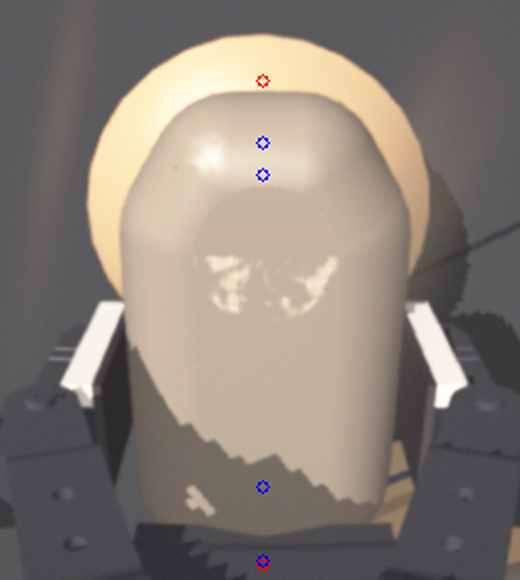

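```bash
python3 - <<'E'
from h import *
place((.4847,.0703),name="wQ3")
f=dict(np.load("wQ3.npz")); save(f["frame"],"wQ3c",(220,120,420,320),3)
f=eyes.grab_frame("top"); save(f["frame"],"top3")
E
```

```text
hit True [0.4847 0.0703 0.0801] [-0.2361  0.3996  7.4063] 0.6093930591551278
65.2
```

View pics/wQ3.png

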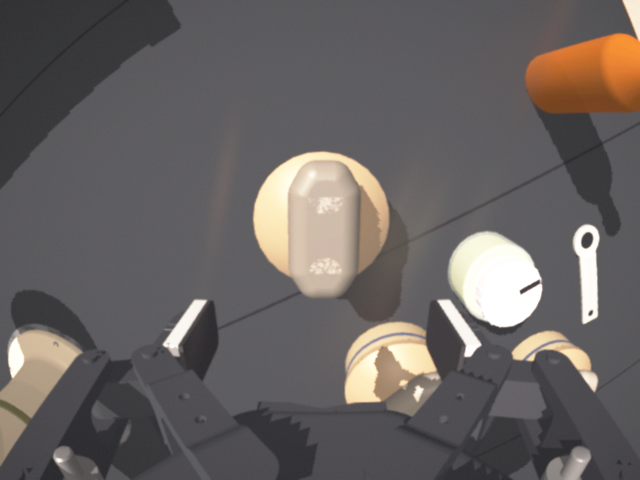

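View pics/top3.png

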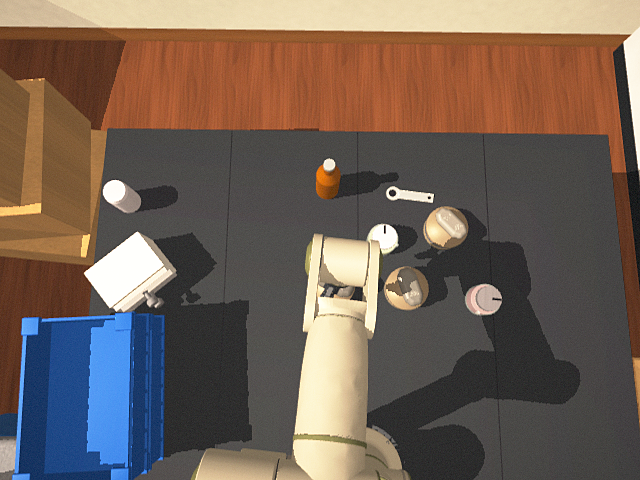

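All three stones are on their crocks. Before closing the jars I'll check centring and level with the arm out of the way at jar B.

```bash
python3 - <<'E'
from h import *
def ends(n,p,z,L):
    f=dict(np.load(n+".npz")); ydir=f["view"][1,:3].copy(); ydir[2]=0; ydir/=np.linalg.norm(ydir)
    P=[w2px(f,np.array([*p,z])+e*L/2*ydir,True) for e in (-1,1)]; print(n,P)
ends("wQ1",(.6477,-.242),.091,.098); ends("wQ2",(.4776,-.127),.092,.105); ends("wQ3",(.4847,.0703),.093,.110)
c=(.4509,-.3369)
q1=kinematics.ik(np.array([*c,.15]),down(0))[0]
env.reach(np.array([.4847,.0703,.28]),R.from_quat(monitor.sense()["ee_rot"]).as_quat())
env.reach(np.array([*c,.2]),down(q1+1.0))
f=eyes.grab_frame("top"); save(f["frame"],"top4",(300,190,500,340),4); np.savez("top4.npz",**f)
f=eyes.grab_frame("side"); save(f["frame"],"side4",(320,130,480,280),5); np.savez("side4.npz",**f)
f=eyes.grab_frame("wrist"); save(f["frame"],"wB4"); save(f["frame"],"wB4c",(240,150,400,310),4); np.savez("wB4.npz",**f)
print(monitor.sense()["clock"])
E
```

```text
wQ1 [array([321.5019, 165.594 ]), array([321.6299, 290.5587])]
wQ2 [array([321.2866, 160.9268]), array([321.4174, 295.0416])]
wQ3 [array([321.7732, 157.2616]), array([321.876 , 298.2482])]
67.2917
```

View pics/top4.png

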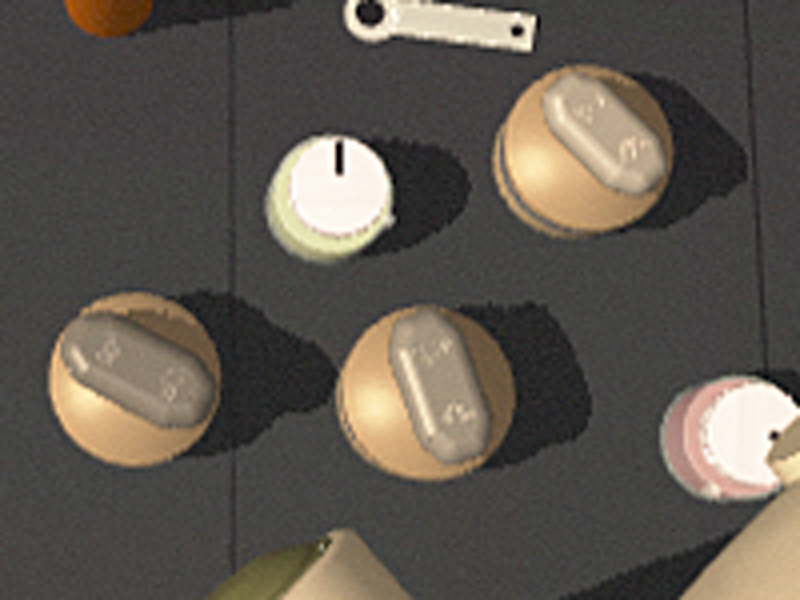

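View pics/side4.png

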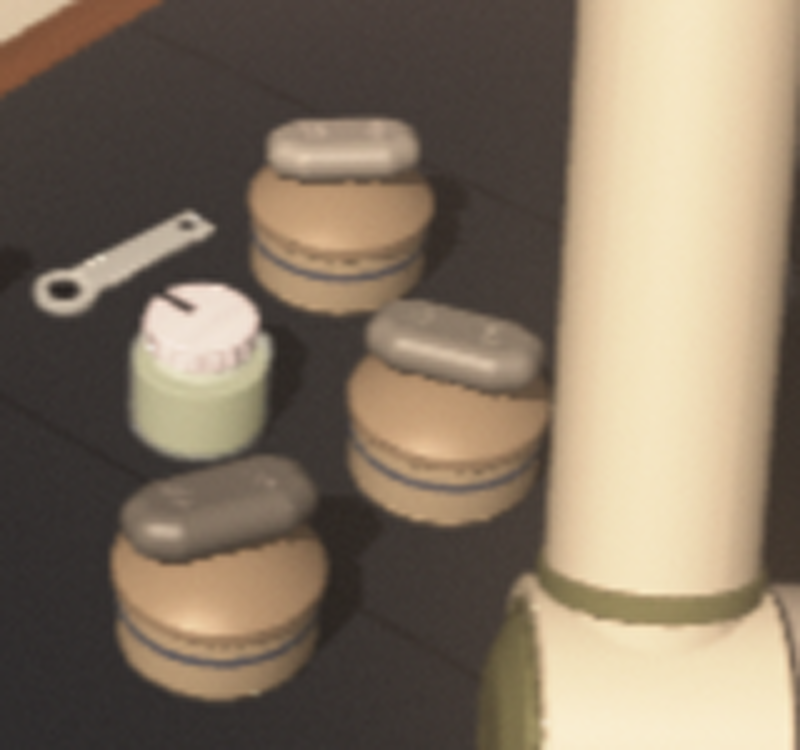

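View pics/wB4.png

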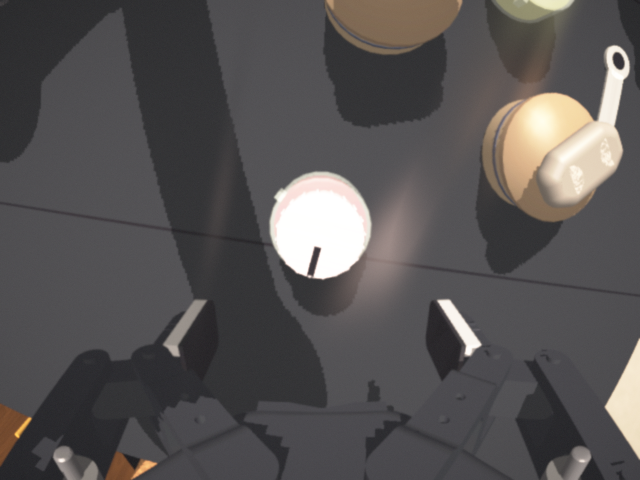

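```bash
cat > ov.py <<'E'
from h import *
items=[("wQ1",(.6477,-.242),.026,.098,.050),("wQ2",(.4776,-.127),.028,.105,.052),("wQ3",(.4847,.0703),.030,.110,.054)]
def overlay(f,k,box,name,off=(0,0)):
    im=cv2.resize(f["frame"][box[1]:box[3],box[0]:box[2],::-1],None,fx=k,fy=k,interpolation=cv2.INTER_CUBIC)
    t=lambda p:((w2px(f,p)-np.array(box[:2]))*k).round().astype(int)
    for n,p,th,L,W in items:
        g=dict(np.load(n+".npz")); y=g["view"][1,:3].copy(); y[2]=0; y/=np.linalg.norm(y); x=np.array([-y[1],y[0],0])
        p=np.array([p[0]+off[0],p[1]+off[1]])
        a=np.linspace(0,2*np.pi,60)
        rim=np.array([t((p[0]+.058*np.cos(b),p[1]+.058*np.sin(b),.056)) for b in a]); cv2.polylines(im,[rim],True,(0,255,0),1)
        for z,s in ((.078+th/2,0),):
            for e in (-1,1):
                q=np.array([*p,z])+e*L/2*y; cv2.circle(im,tuple(int(v) for v in t(q)),4,(0,0,255),1)
                q=np.array([*p,z])+e*W/2*x; cv2.circle(im,tuple(int(v) for v in t(q)),4,(255,0,0),1)
        r=.012  # flat edges on top face
        c=[np.array([*p,.078+th])+sx*r*x+sy*(L/2-.014)*y for sx,sy in ((-1,-1),(1,-1),(1,1),(-1,1))]
        cv2.polylines(im,[np.array([t(q) for q in c])],True,(255,255,0),1)
    cv2.imwrite(f"pics/{name}.png",im)
E
python3 - <<'E'
from ov import *
overlay(dict(np.load("top4.npz")),4,(300,190,500,340),"ovt",(-.0035,-.002))
overlay(dict(np.load("side4.npz")),5,(320,130,480,250),"ovs")
E
```

```text
(no output)
```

View pics/ovt.png

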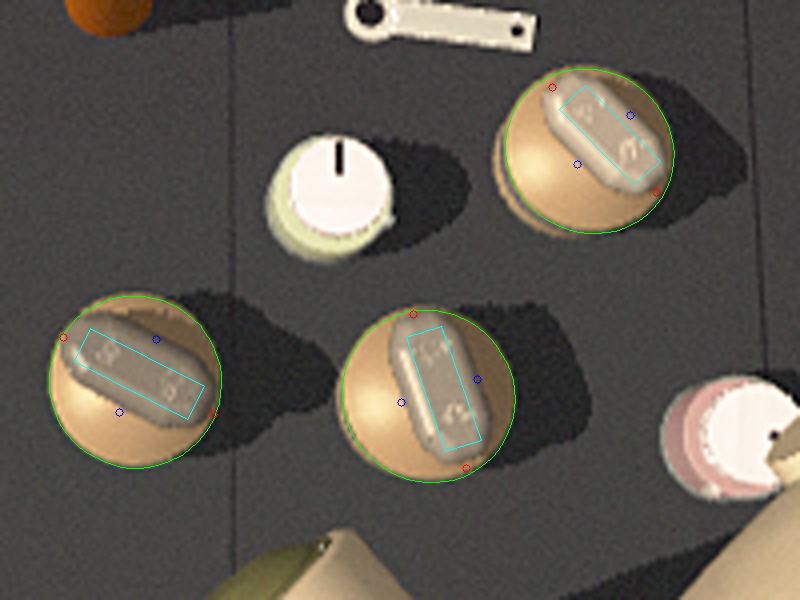

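View pics/ovs.png

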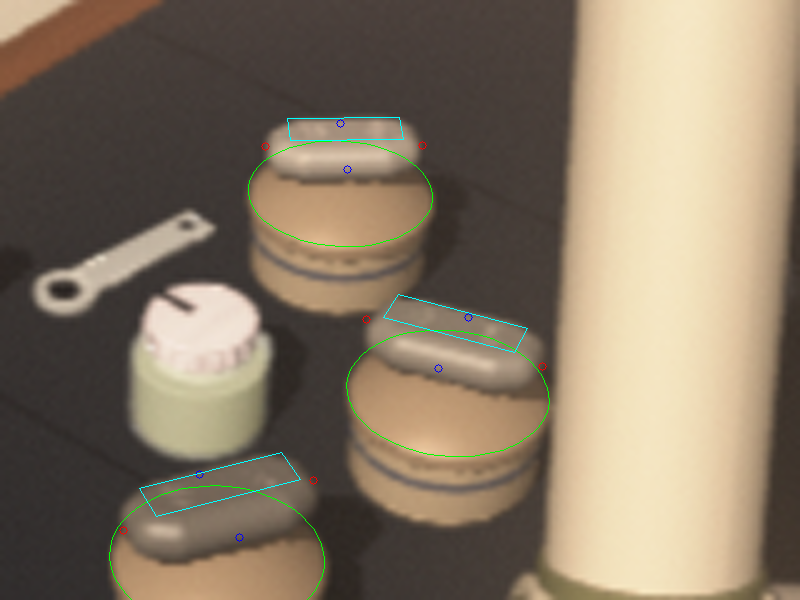

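In both overlays the stones line up with the crock rims within about 2 mm. They lie level and haven't moved between views. Now I'll screw jar B shut.

```bash
cat >> h.py <<'E'
def close_lid(c,name,q6s=-1.0,over=.12):
    if twist(c,q6s,2.0+over,.048,25):
        env.release(); p=monitor.sense()["position"]; env.movel(np.array([p[0],p[1],.18]),velocity=.2)
        f=eyes.grab_frame("wrist"); save(f["frame"],name); save(f["frame"],name+"c",(240,150,400,310),4); np.savez(name+".npz",**f)
        print(monitor.sense()["clock"])
E
python3 - <<'E'
from h import *
close_lid((.4509,-.3369),"wB5")
E
```

```text
gap 0.763088773509149 F [-2.2405  0.4589  5.2712] pos [ 0.4509 -0.3371  0.0486]
69.7333 0.761691267867711 0.5272347898250083 T [-0.2159 -0.0365 -0.0673] F [ 0.4381 -1.6701  0.5327]
70.3083 0.7651731204580837 1.0561946001567102 T [-0.2419  0.0804 -0.0466] F [ 0.6179 -2.3218  0.131 ]
70.8833 0.7632496785802155 1.585875935997262 T [-0.2766  0.2277 -0.0748] F [-1.192  -1.9805  1.5797]
71.4583 0.7636837223964734 2.115804389729102 T [-0.1923  0.4653 -0.065 ] F [-3.3536 -0.8182  2.5779]
72.6583
```

View pics/wB5c.png

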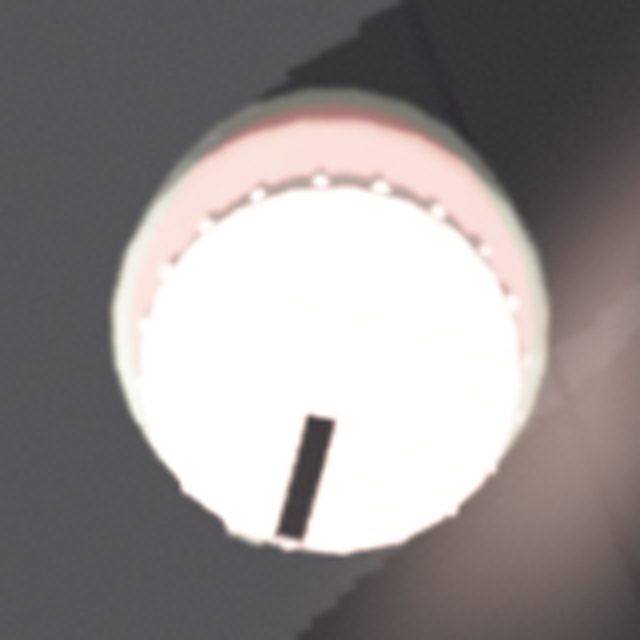

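The lug is nearly hidden from this side. I'll look from the other side, then close jar A.

```bash
python3 - <<'E'
from h import *
j=monitor.sense()["joints"].copy(); j[5]=-1.6; env.set_joints(j)
f=eyes.grab_frame("wrist"); save(f["frame"],"wB6c",(240,150,400,310),4); np.savez("wB6.npz",**f)
c=(.6123,-.0644); q1=kinematics.ik(np.array([*c,.15]),down(0))[0]
env.reach(np.array([*c,.22]),down(q1+1.0))
close_lid(c,"wA5")
j=monitor.sense()["joints"].copy(); j[5]=-1.0; env.set_joints(j)
f=eyes.grab_frame("wrist"); save(f["frame"],"wA6"); save(f["frame"],"wA6c",(240,150,400,310),4); np.savez("wA6.npz",**f)
print(monitor.sense()["clock"])
E
```

```text
gap 0.7593909011968334 F [-1.2681  0.4926  5.0638] pos [ 0.6125 -0.0645  0.0487]
78.7667 0.763644685461247 0.5272817547063415 T [ 0.0346 -0.2301 -0.069 ] F [ 1.5988 -0.3706  0.4691]
79.3417 0.767594000772226 1.0561562738497223 T [-0.1606 -0.2383 -0.0504] F [ 1.9454 -1.5906 -0.3937]
79.9167 0.7666980710571967 1.5858717211374629 T [-0.3495 -0.0275 -0.047 ] F [ 0.6764 -2.5944  0.3409]
80.4917 0.7599872259745771 2.115803032763637 T [-0.5185  0.1512 -0.0096] F [-0.1871 -2.6025  1.8815]
81.6917
83.575
```

View pics/wB6c.png

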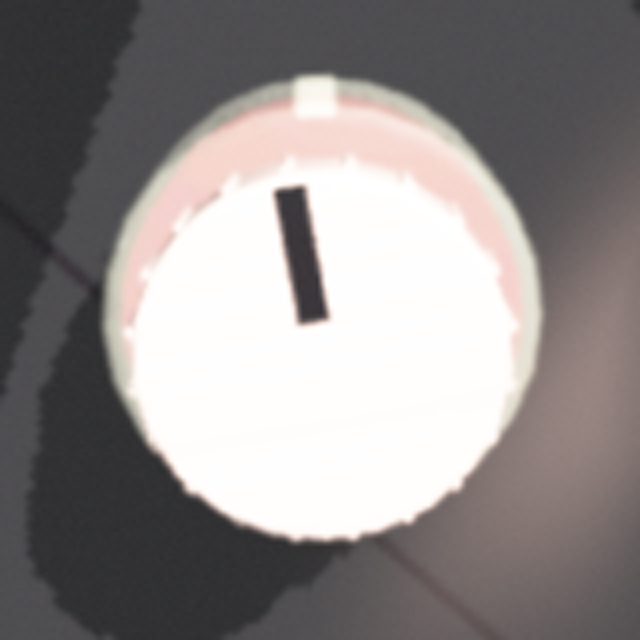

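View pics/wA5c.png

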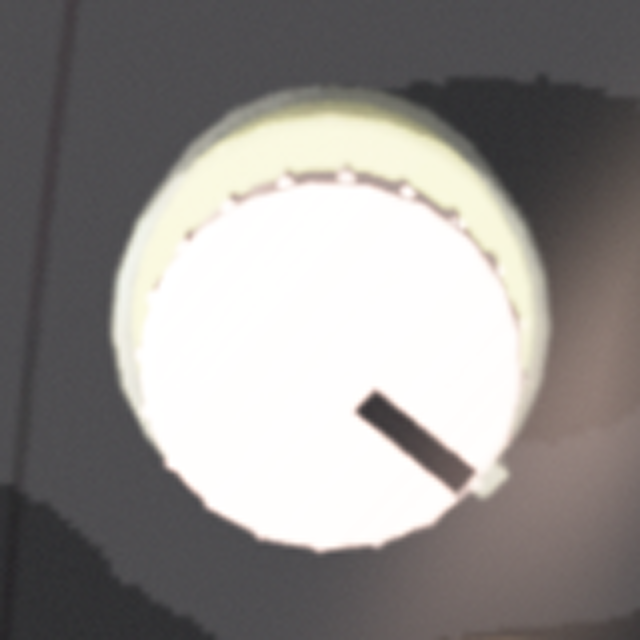

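View pics/wA6c.png

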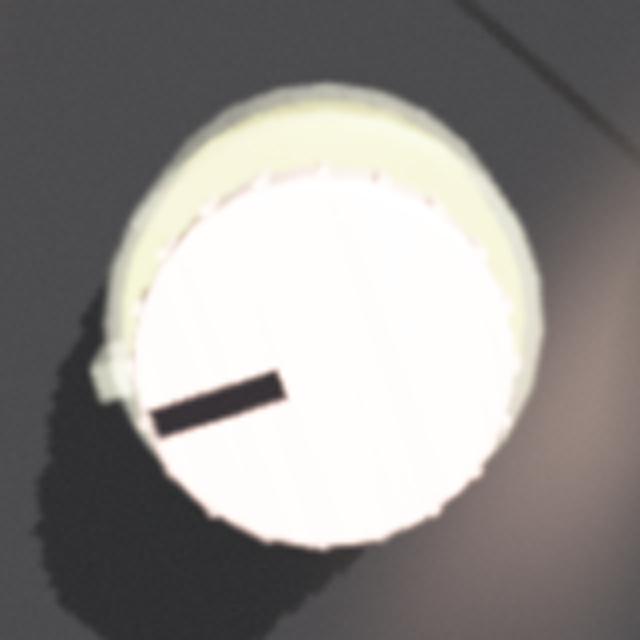

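```bash
python3 - <<'E'
from h import *
f=dict(np.load("wB6.npz")); ptr(f,(240,150),4,(324,352),(312,322),(290,188),(316,97))
f=dict(np.load("wA5.npz")); ptr(f,(240,150),4,(332,366),(366,402),(467,480),(490,477))
f=dict(np.load("wA6.npz")); ptr(f,(240,150),4,(326,360),(280,385),(157,424),(112,378))
f=dict(np.load("wA6.npz"));save(f["frame"],"wA6l",(255,195,355,295),7)
E
```

```text
centre [ 0.4483 -0.3351] lug r 0.04097623162950743 turn(by line) 0.11999334369434189 turn(by tip) 0.16130273125066363
centre [ 0.6122 -0.0655] lug r 0.04190357537673352 turn(by line) 0.08214874902426317 turn(by tip) 0.0393739721632822
centre [ 0.6107 -0.0636] lug r 0.04144309929652184 turn(by line) 0.07435421714128054 turn(by tip) 0.13006984679295108
```

View pics/wA6l.png

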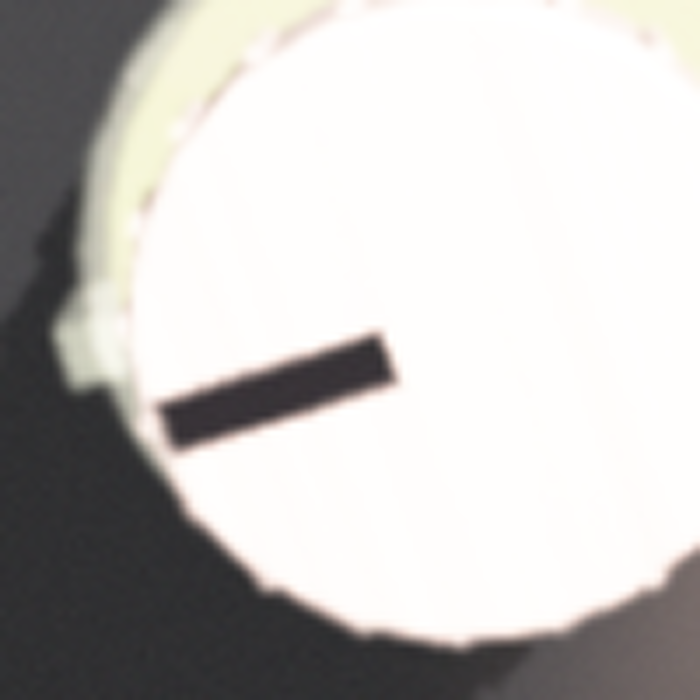

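Both lids look about 0.1 rad short of home, with the pointer slightly counter-clockwise of the lug. I'll regrasp each and turn it further.

```bash
python3 - <<'E'
from h import *
def more(c,n,view,over=.4):
    q1=kinematics.ik(np.array([*c,.15]),down(0))[0]
    env.reach(np.array([*c,.2]),down(q1-.9))
    twist(c,.9,over,.048,30)
    env.release(); p=monitor.sense()["position"]; env.movel(np.array([p[0],p[1],.18]),velocity=.2)
    f=eyes.grab_frame("wrist"); save(f["frame"],n+"ac",(240,150,400,310),4); np.savez(n+"a.npz",**f)
    j=monitor.sense()["joints"].copy(); j[5]=view; env.set_joints(j)
    f=eyes.grab_frame("wrist"); save(f["frame"],n+"bc",(240,150,400,310),4); np.savez(n+"b.npz",**f); print(monitor.sense()["clock"])
more((.6118,-.0645),"wA7",-1.8)
E
```

```text
gap 0.7641336992564269 F [-2.0854  0.6945  6.3428] pos [ 0.612  -0.0645  0.0487]
87.3667 0.7591112457183161 0.09752564584799328 T [ 0.1618  0.2815 -0.0093] F [-2.1329  0.0449  2.3286]
87.6167 0.765152183424484 0.1957218103235614 T [ 0.0801  0.105  -0.0246] F [-1.5029  1.6771  1.8993]
87.8667 0.7620184368232206 0.2949317122326782 T [ 0.0318  0.0015 -0.074 ] F [-0.0627  0.4496  1.8197]
88.1167 0.76088509096831 0.39459390843714526 T [-0.0023 -0.0444 -0.0714] F [ 0.2184 -0.5014  0.9978]
91.9833
```

View pics/wA7ac.png

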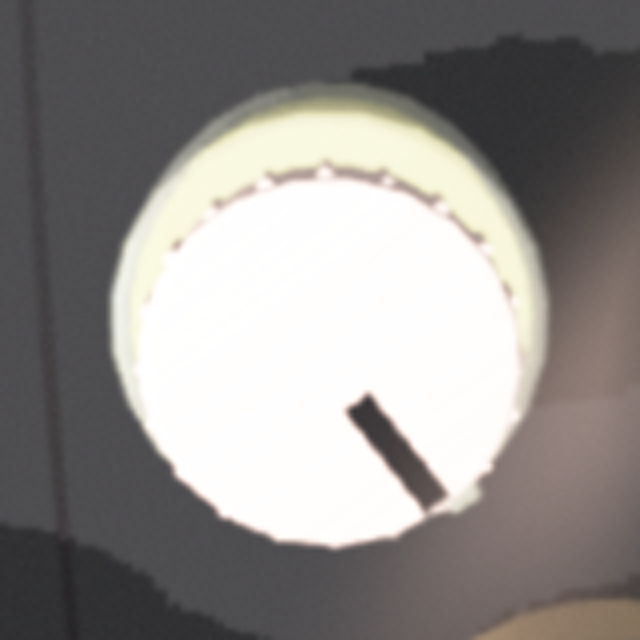

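View pics/wA7bc.png

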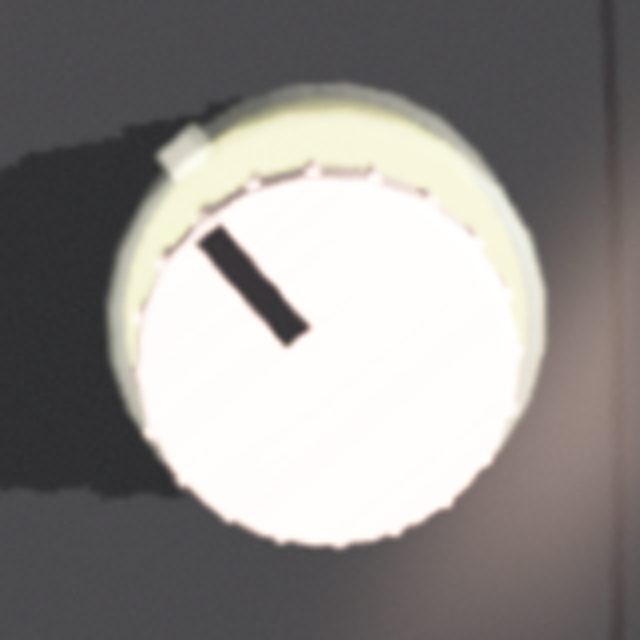

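```bash
python3 - <<'E'
from h import *
f=dict(np.load("wA7a.npz")); ptr(f,(240,150),4,(330,362),(360,402),(435,502),(465,497))
f=dict(np.load("wA7b.npz")); ptr(f,(240,150),4,(329,360),(298,335),(210,235),(185,155))
f=dict(np.load("wA7b.npz")); g=lambda q,z: px2w(f,(240+q[0]/4,150+q[1]/4),z,True)[:2]
# jar body centre from its outline at shoulder z~.05: left 108 right 546 ; top 85
print((g((108,310),.05)+g((546,310),.05))/2, np.linalg.norm(g((108,310),.05)-g((546,310),.05)))
for z in (.052,.056,.06): print(g((185,155),z))
E
```

```text
centre [ 0.6122 -0.0654] lug r 0.04255848879428423 turn(by line) -0.03272833583463619 turn(by tip) -0.03276216724644199
centre [ 0.6099 -0.0643] lug r 0.041126781246632445 turn(by line) 0.019537058481703617 turn(by tip) 0.05929151253056997
[ 0.6081 -0.0644] 0.08276783022128048
[ 0.5768 -0.0883]
[ 0.5762 -0.0879]
[ 0.5757 -0.0875]
```

Jar A now reads −0.03 and +0.02 in the two views, the same as its original shut reading, so it is home. Same again for jar B.

```bash
python3 - <<'E'
from h import *
def more(c,n,view,over=.4):
    q1=kinematics.ik(np.array([*c,.15]),down(0))[0]
    env.reach(np.array([*c,.22]),down(q1-.9))
    twist(c,.9,over,.048,30)
    env.release(); p=monitor.sense()["position"]; env.movel(np.array([p[0],p[1],.18]),velocity=.2)
    f=eyes.grab_frame("wrist"); save(f["frame"],n+"ac",(240,150,400,310),4); np.savez(n+"a.npz",**f)
    j=monitor.sense()["joints"].copy(); j[5]=view; env.set_joints(j)
    f=eyes.grab_frame("wrist"); save(f["frame"],n+"bc",(240,150,400,310),4); np.savez(n+"b.npz",**f); print(monitor.sense()["clock"])
more((.4500,-.3365),"wB7",-1.6)
E
```

```text
gap 0.7617177520512004 F [-1.9103  2.1011  5.9408] pos [ 0.4502 -0.3366  0.0487]
96.4833 0.761784397113941 0.09752253937212418 T [ 0.2404  0.1942 -0.0621] F [-1.3019  1.3172  2.3866]
96.7333 0.7608910327734253 0.19574242875679904 T [0.0633 0.2631 0.0115] F [-0.7883 -0.1806  3.0151]
96.9833 0.7630732922050689 0.29496175782619827 T [ 0.0536  0.0405 -0.0595] F [-0.0923  0.1878  1.4439]
97.2333 0.760076191106598 0.39458583131494884 T [-0.0049  0.0117 -0.0459] F [-0.0873 -0.7977  1.3123]
100.9417
```

View pics/wB7bc.png

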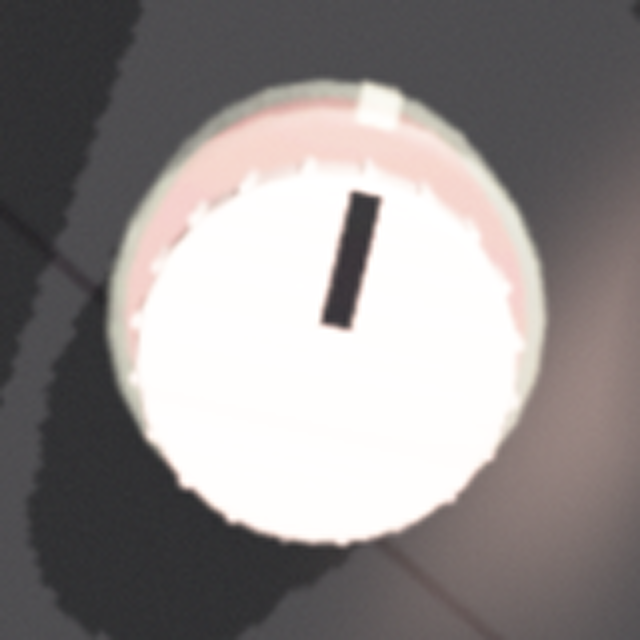

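View pics/wB7ac.png

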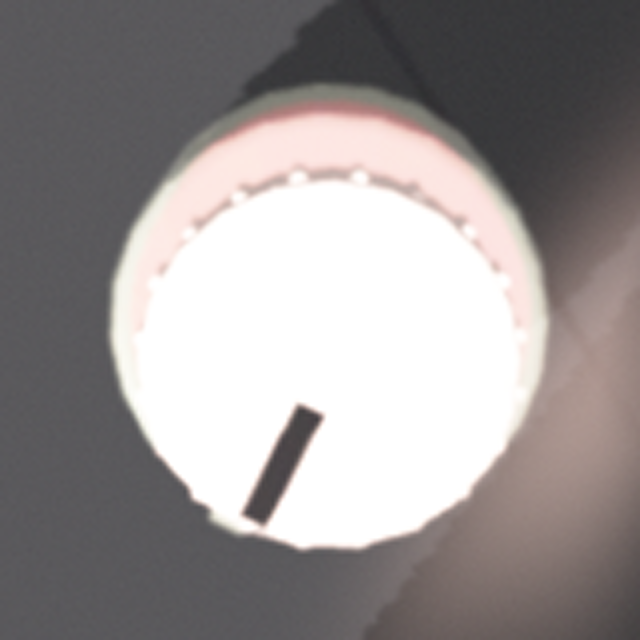

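```bash
python3 - <<'E'
from h import *
f=dict(np.load("wB7b.npz")); ptr(f,(240,150),4,(328,355),(337,326),(367,194),(379,106))
f=dict(np.load("wB7a.npz")); ptr(f,(240,150),4,(330,363),(310,410),(255,520),(228,522))
f=dict(np.load("wA7b.npz")); ptr(f,(240,150),4,(329,360),(297,336),(209,235),(185,155))
E
```

```text
centre [ 0.4484 -0.3348] lug r 0.040906788961680346 turn(by line) 0.01092098866437441 turn(by tip) -0.0031418458150249684
centre [ 0.45   -0.3375] lug r 0.04341754136753438 turn(by line) 0.02377856432428116 turn(by tip) 0.04067555365129438
centre [ 0.6099 -0.0643] lug r 0.041126781246632445 turn(by line) 0.01445316822178011 turn(by tip) 0.06345685498953202
```

```bash
python3 - <<'E'
from h import *
def w(n,c,p,l,box=(240,150),k=4):
    f=dict(np.load(n+".npz")); g=lambda q,z: px2w(f,(box[0]+q[0]/k,box[1]+q[1]/k),z,True)[:2]
    C=g(c,.078); a=lambda v: np.arctan2(v[1],v[0]); print(n,"ptr",a(g(p,.078)-C),"lug",a(g(l,.055)-C))
w("wA5",(332,366),(467,480),(490,477)); w("wA7a",(330,362),(435,502),(465,497))
w("wB6",(324,352),(290,188),(316,97)); w("wB7b",(328,355),(367,194),(379,106))
q1=monitor.sense()["joints"].copy(); env.movel(np.array([.45,-.3365,.28]),velocity=.2)
env.set_joints(np.array([-1.55,.313,1.498,0,1.331,-.223])); env.hold(.5)
f=eyes.grab_frame("top"); save(f["frame"],"top9"); np.savez("top9.npz",**f)
f=eyes.grab_frame("side"); np.savez("side9.npz",**f)
print(monitor.sense()["clock"])
from ov import *
overlay(dict(np.load("top9.npz")),4,(300,190,500,340),"ovt9",(-.0035,-.002))
overlay(dict(np.load("side9.npz")),5,(320,130,480,250),"ovs9")
E
```

```text
wA5 ptr -2.135058081532808 lug -2.17443205369609
wA7a ptr -2.5405209455932742 lug -2.5077587783468323
wB6 ptr 2.517950088413432 lug 2.3566473571627684
wB7b ptr 2.0914917148312524 lug 2.0946335606462774
103.5833
```

View pics/ovt9.png

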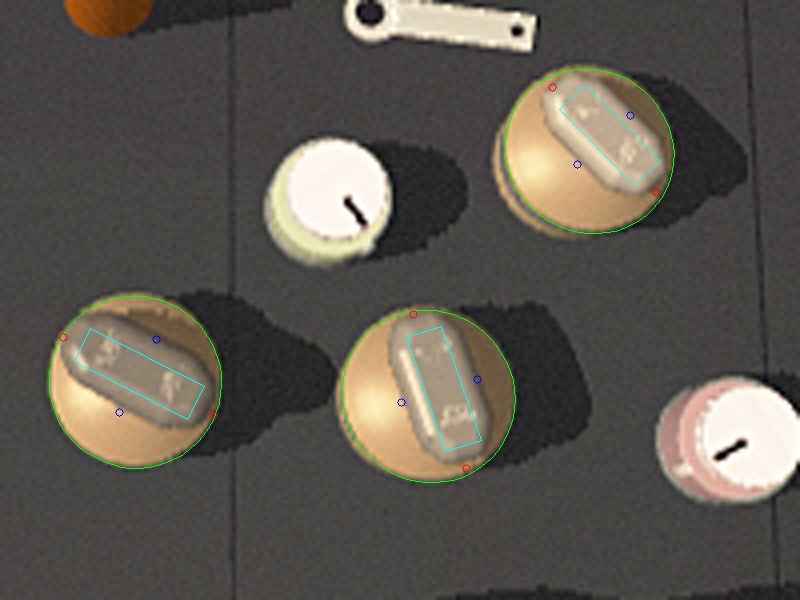

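View pics/ovs9.png

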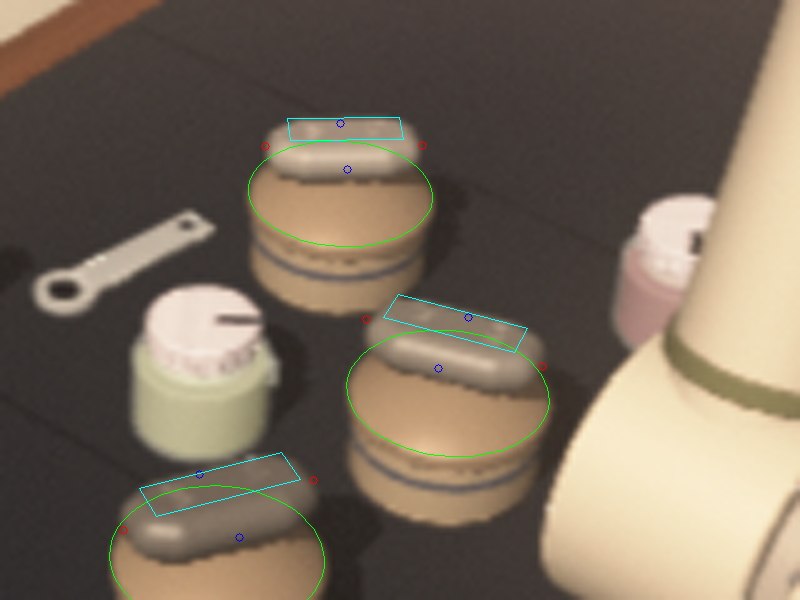

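View pics/top9.png

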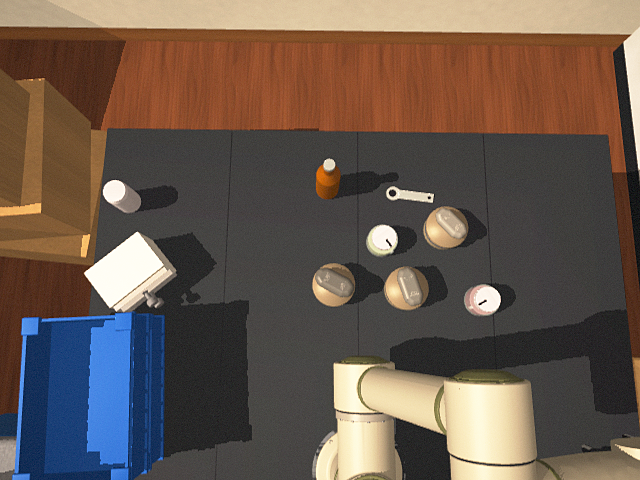

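Both jars turned with their lids during the last twist (about 0.33 rad for A and 0.26 rad for B), so both lids are against the home stop. The stones haven't moved since placing, and the bottle, opener and drawer box are where they were. I'm handing in.

```bash
python3 -c "
from bench import job,monitor
print(monitor.sense()['clock']); print(job.hand_in())"
```

```text
103.5833
the job is handed in; nothing more can be done
None
```

The evening round is done and handed in at 103.6 s of the 210 s allowed: both jars vented, all three crocks weighted, and both lids screwed home again.

- **Venting:** I opened both lids before any stone was moved. The camera put jar B at about 2.03 rad. Jar A first read 1.92–1.97, so I turned it further and it then read 1.94–2.00.
- **Stones:** stone b is on the far crock (crock 3 in my log), stone a on the middle one and stone c on the near left one. The top and side views show each level and within about 2 mm of the crown, unmoved between the pre-closing and final pictures. I saw no stone knocked aside and no slackened grip.
- **Closing:** my first closing turn left both lids about 0.1 rad short, so I regrasped and turned each again. Each jar then turned with its lid, by 0.33 rad for A and 0.26 rad for B, so both are against the stop. That also means the jars now stand slightly rotated.
- **Last checks:** the pointer-to-lug readings are −0.03 to +0.06 rad for A and 0.00 to +0.04 for B. The spread for A is two wrist views disagreeing by about 2 mm on the lid centre. Jars and crocks stand upright, and the bottle, opener and drawer box are where they were.

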